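# Stack the footed tub from the tilt-out bin and shut the bin

## Robot

A 6-joint arm with a two-finger parallel gripper is mounted at the origin on the work surface. World frame = base frame: x ahead of the robot, y to its left, z up, the work surface at z = 0. Lengths are in m, angles in degrees, forces in N, time in s.
With the tool pointing down it reaches from about 0.375 to 0.75 m from the base axis. Payload 9 kg.
Tool frame: the origin (TCP) lies between the finger pads; the fingertips stand 8 mm ahead of it and the grasp point (between the pads) lies 11 mm behind it; z points along the fingers, y is the direction in which the jaws open and shut (so a half turn about z gives the same grasp; the last joint's range is limited). The gripper opens to 85 mm and grips with 20 to 120 N. Pads are 22 mm wide; open, the fingers measure 114 mm over their backs; the gripper's body (76 mm by 85 mm) begins 54 mm behind the grasp point. The pads swing forward as they close: fully open they stand 13 mm farther back than shut.
Start: joints at [-87.645, 5.964, 5.575, 89.605, 0, 77.527], TCP at [0.154, -0.58, 0.239] pointing down, gripper open.
Joint ranges: [-171.21, 171.21], [-48.23, 106.86], [-62.78, 66.21], [-105.2, 120.99], [-86.42, 89.51], [-180, 180]. Speed limits (degrees/s): [127.2, 127.2, 147.25, 180, 180, 180].

## Interface

Orientations are given as a 3x3 rotation matrix whose columns are the frame's x, y, z axes.
In Python, from workcell import sensors, eyes, ctrl gives the robot as it stands. The module is installed in compiled form; this text tells all that it offers.
- The arm moves only by the tool play_rows, never from a script. Its argument "steps" is a list that holds one entry, the list of rows, each a list of 7 numbers: the turn, a rotation vector about the tool's x, y, z in rad, then the shift along the tool's x, y, z in mm, then the finger opening in mm, from 0 to 85.4. A call has 1 to 12 rows; each row is the pose to reach, as a shift and turn from the pose measured when the call began, along the tool's axes at that moment; what a row does not reach only later rows make up. A row lasts 1/10 s, in which the tool goes at most 50 mm and 8.59 degrees, less where a joint would pass 70% of its speed; a pose out of reach is approached as far as the arm can. A call with a gripper value outside its range is refused whole. The fingers move at their own pace and stop on an object; "squeeze" is the grip in N (left out, the last holds). Time passes only in rows, so rows that repeat a pose let the fingers close. It gives the time, the measured TCP pose, the force and the opening at its end, in the units of the state.
- sensors.read_state(): the state, without advancing time (a new reading comes with each control period).
- eyes.capture(name): name is "scene" or "side" or "wrist"; returns a dict with "pixels" (420x560x3 uint8, blue, green, red), "K" (3x3 intrinsics, pixels), "R" (3x3) and "t" (3): a world point X has camera coordinates R X + t. Camera axes: x right, y down, z forward; pixel columns grow to the right and rows downward; lengths in m; the calibration is good to about 2 mm. A picture is of the moment at which its call begins. There is no depth.
- ctrl.sign_off(): hands the job in, once; it reports no verdict.
The state is a dict: "t": time; "q": joint angles; "dq": joint speeds; "joint_torque": joint torques, N m; "ee_pos": TCP position; "eef_rot": TCP orientation; "wrist_force": force on the tool from outside, world axes, zero at the start; "moment": the same for the moment, N m; "width": opening from 0.0 (shut) to 1.0 (fully open).
Only numpy, scipy, OpenCV 4.12 (cv2) and the standard library are available. Lean on these libraries where they do the work, as an engineer would, in place of code of your own. Each camera call takes 0.05 s, during which the arm holds its last target.

## Task

Take the lidded tub out of the half-open tilt-out bin and set it down, without dropping it, on the lid of the standing tub of the same footprint, so that all four corner feet sit in the four recesses of that lid and it is fully down. Let go, then push the tilt-out bin shut. Do not push the larger tub or the other things on the deck about.

Things in the scene. Friction and masses are not known exactly. Their poses are not given: they have to be found in the camera images.
- tub_center (a point): Centre of the tub to stack, about 0.22 kg: closed white box, grey lid, straight sides, 94 long (x) x 60 wide (y) x 60 high (z), of which 6 are four tapered feet, 12 across, below at x +-33, y +-16. It starts in the tilt-out bin, on its sloping floor, one 60 mm end against the front panel, so it leans with the bin: its axes lie along the bin's. Over 50 mm free on both sides of it.
- base_center (a point): Centre of the tub to stack on, loose, about 0.45 kg, upright on the deck: same make, same footprint, 94 (x) x 60 (y) x 75 high. In its lid's top (37.5 above this point) four square recesses, 17 wide, 7 deep, at x +-33, y +-16. With the feet fully in, the upper tub's centre is 61.5 mm above this point (6 more if they miss). A half turn makes no difference.
- bigtub_center (a point): Centre of a larger loose tub of the same make that does not fit: 126 (x) x 84 (y) x 75 mm high, recesses at x +-49, y +-28. Stays where it is. It and the matching tub may stand in either place.
- housing: Fixed white housing of the tilt-out bin, 155 deep x 270 wide x 150 high. Origin: on the deck under the middle of its front edge; z up, x to its back, y along its width. Its clear roof and full-height side walls begin 45 mm behind the front edge, so the roof hangs over the rear of the leaning tub.
- bin (a joint): Tilt of the white bin in the housing, rad: 0 = shut (front panel upright), larger = tilted out to the front, stop at 0.9; starts at 0.56. Stays where it is left; hinge friction 0.25 N m: 2 to 3 N at the panel's top edge moves it.
- bin_hinge (a point): Middle of the bin's hinge line, 8 mm above the housing's origin. Bin axes, turning with it: x to the back along its floor (6 thick, 135 long), y along the hinge, z up the front panel. The panel's inner face is x = 0; behind it a tray 240 wide inside, side walls 60 high (95 high for the first 50 mm), rear wall 50 high.
- bin_edge (a point): Middle of the top edge of the bin's front panel, on its outer face, 115 mm up the panel from the hinge; panel 250 wide, 6 thick. Turns with the bin. When shut this edge is 123 mm above the deck.
- jar: Frosted glass jar with cork lid, 72 across, 105 high, bystander; origin under its centre.
- stapler: Silver stapler, about 130 x 34 x 50 high, bystander; origin under its centre.
- tin: Flat round metal tin, 68 across, 18 high, bystander; origin under its centre.
- pencup: Round dark pen cup, fixed to the deck, 76 across and 90 high, its pens reach 155; origin under its centre.
Things that resemble listed ones, but are neither listed nor needed, are in the scene too. What is shaped like the part that bears base_center but blue or yellow is not meant.

How it is judged:
By the outcome, as a careful person would: the job done as asked, in the order asked, and still so for the second after the job is handed in, with the robot touching nothing.
It also fails if it takes over 64 s, if anything falls off the work surface, if the arm or the gripper's body presses on something with over 40 N, if the wrist force passes 120 N, or if a joint passes its speed limit or range.

## Working session

There is one attempt and no reset: what is moved stays moved. The work goes in short steps, Python scripts to look and compute and a tool call to move; the robot and the scene stay as the last step left them, time stands still between calls to the robot, and variables do not carry over. Pictures are saved under pics/ and viewed, and the job is handed in when it is done.

Besides the shell and the picture viewer there is one more tool, called after ">>>" as name(argument=value, ...) on one line, values as JSON. play_rows: Moves the arm, as the interface text tells. Its arguments: {"type":"object","properties":{"steps":{"type":"array"},"squeeze":{"type":"number"}},"required":["steps"]}

```bash
mkdir -p pics; python3 - <<'E'
from workcell import sensors, eyes, ctrl
import cv2,numpy as np
np.set_printoptions(precision=4,suppress=True)
s=sensors.read_state(); print(s)
for n in ("scene","side","wrist"):
    c=eyes.capture(n); cv2.imwrite(f"pics/{n}0.png",c["pixels"]); np.savez(f"{n}0.npz",**c)
    print(n,c["K"].tolist(),c["R"].tolist(),c["t"])
E
```

```text
{'t': 0.0, 'q': array([-87.6453,   5.9999,   5.5274,  89.6039,   0.001 ,  77.5287]), 'dq': array([ 0.1345, -0.0661, -0.0718, -0.0358,  0.0344, -0.0181]), 'joint_torque': array([ -0.001 , -55.6934,  50.3648,   0.017 ,  -0.0005,   0.    ]), 'ee_pos': array([ 0.1536, -0.5797,  0.2385]), 'eef_rot': array([[ 0.9667,  0.2559, -0.    ],
       [ 0.2559, -0.9667,  0.0013],
       [ 0.0003, -0.0013, -1.    ]]), 'wrist_force': array([-0.2257, -0.1876, -0.0663]), 'moment': array([-0.0094, -0.0112,  0.0195]), 'width': 0.9981149280156949}
scene [[444.7159487328999, 0.0, 278.0099220981427], [0.0, 444.7159487328999, 203.39944735877518], [0.0, 0.0, 1.0]] [[0.5833329101822812, 0.8121123318552842, 0.014009866053715554], [0.6979743966360007, -0.49237814844291905, -0.5199956736132842], [-0.4153967471452818, 0.3131091173768261, -0.854053993068719]] [-0.2614 -0.3812  1.3878]
side [[508.3593014181189, 0.0, 276.53838647671824], [0.0, 508.3593014181189, 205.992441268027], [0.0, 0.0, 1.0]] [[-0.9811670686047292, -0.19246871501446686, -0.01633943775905779], [-0.09446712136724916, 0.5519120980715575, -0.8285342473204335], [0.16848485530215349, -0.8113869790321578, -0.5596999408530261]] [0.516  0.1749 1.2466]
wrist [[370.09893796997045, 0.0, 273.0677717582387], [0.0, 370.09893796997045, 217.35639674015053], [0.0, 0.0, 1.0]] [[0.25671300983046635, -0.96648767390769, -8.226959299112487e-05], [-0.9265698609918324, -0.24613447447503142, 0.2844048402831373], [-0.2748940219163736, -0.07293419403409554, -0.958704271428493]] [-0.5998 -0.0374  0.3777]
```

View pics/scene0.png

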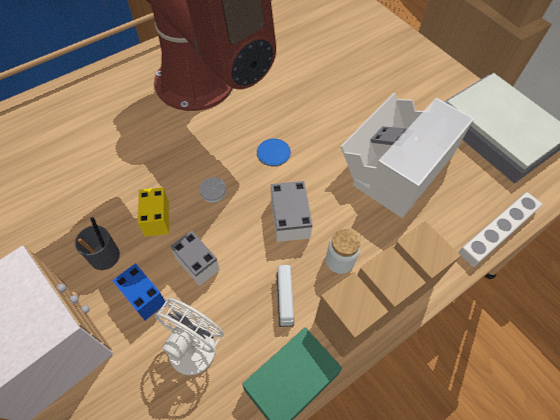

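View pics/side0.png

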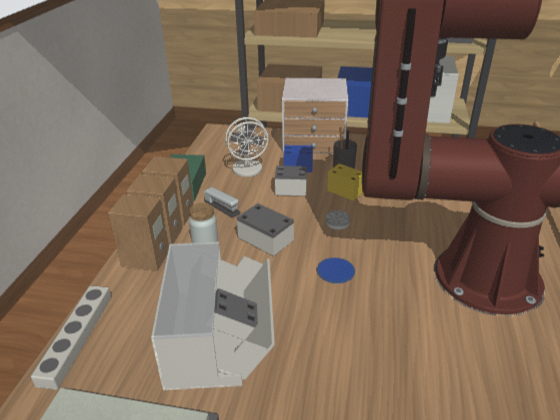

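View pics/wrist0.png

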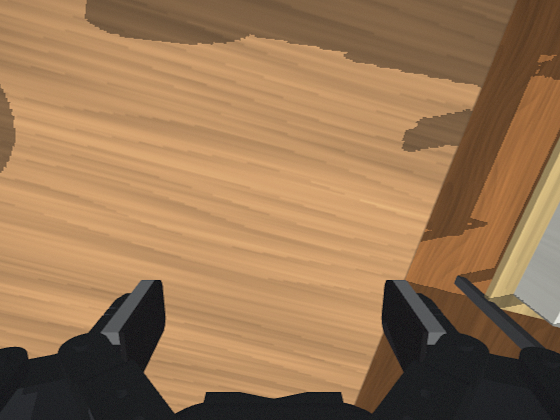

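The scene view shows the grey-lidded tub at (195,257), the larger grey one at (291,205), a blue one at (139,290), a yellow one at (152,210), and the tub in the bin at (388,135). In the side view the bin's tub is at (235,308) and the base candidate at (291,178).

```bash
cat > h.py <<'E'
import cv2,numpy as np
np.set_printoptions(precision=4,suppress=True)
def load(n): return dict(np.load(n+".npz"))
def ray(c,uv):
    d=np.linalg.inv(c["K"])@np.array([uv[0],uv[1],1.]); R=c["R"]
    return -R.T@c["t"], R.T@d/np.linalg.norm(d)
def onz(c,uv,z):
    o,d=ray(c,uv); return o+d*(z-o[2])/d[2]
def proj(c,X):
    p=c["K"]@(c["R"]@np.asarray(X,float)+c["t"]); return p[:2]/p[2]
def tri(c1,u1,c2,u2):
    o1,d1=ray(c1,u1);o2,d2=ray(c2,u2)
    A=np.c_[d1,-d2]; s=np.linalg.lstsq(A,o2-o1,rcond=None)[0]
    a=o1+s[0]*d1;b=o2+s[1]*d2
    return (a+b)/2,np.linalg.norm(a-b)
def crop(c,x0,y0,x1,y1,f,name):
    im=cv2.resize(c["pixels"][y0:y1,x0:x1],None,fx=f,fy=f,interpolation=cv2.INTER_CUBIC); cv2.imwrite("pics/"+name,im)
E
python3 - <<'E'
from h import *
sc=load("scene0");si=load("side0")
for n,uv,z in [("tubS",(195,250),.075),("big",(291,200),.075),("blue",(137,285),.075),("yel",(152,203),.075),("tin",(213,190),.018),("jar",(346,240),.105),("stap",(286,290),.05),("pencup",(100,260),0),("bluedisc",(273,152),0),("bin tub",(388,135),.12),("housing tl",(467,110),.15)]:
    X=onz(sc,uv,z); print(n,X,proj(si,X))
crop(sc,100,160,330,330,3.4,"c1.png"); crop(sc,330,80,490,220,5,"c2.png")
crop(si,150,230,290,400,3.5,"c3.png"); crop(si,225,130,375,260,5,"c4.png")
E
```

```text
tubS [ 0.5416 -0.2995  0.075 ] [290.0817 171.7274]
big [ 0.56   -0.0429  0.075 ] [266.4882 219.774 ]
blue [ 0.5417 -0.4433  0.075 ] [297.6208 149.7683]
yel [ 0.3743 -0.3208  0.075 ] [346.1685 172.8179]
tin [ 0.3912 -0.1678  0.018 ] [334.5503 216.7307]
jar [ 0.729  -0.0172  0.105 ] [200.6952 209.6437]
stap [ 0.7301 -0.1816  0.05  ] [219.8068 193.7816]
pencup [ 0.3957 -0.4898  0.    ] [342.5116 166.515 ]
bluedisc [0.368  0.0403 0.    ] [335.2041 270.6659]
bin tub [0.5674 0.2563 0.12  ] [232.7135 283.7993]
housing tl [0.6377 0.4566 0.15  ] [163.5315 342.9572]
```

View pics/c1.png

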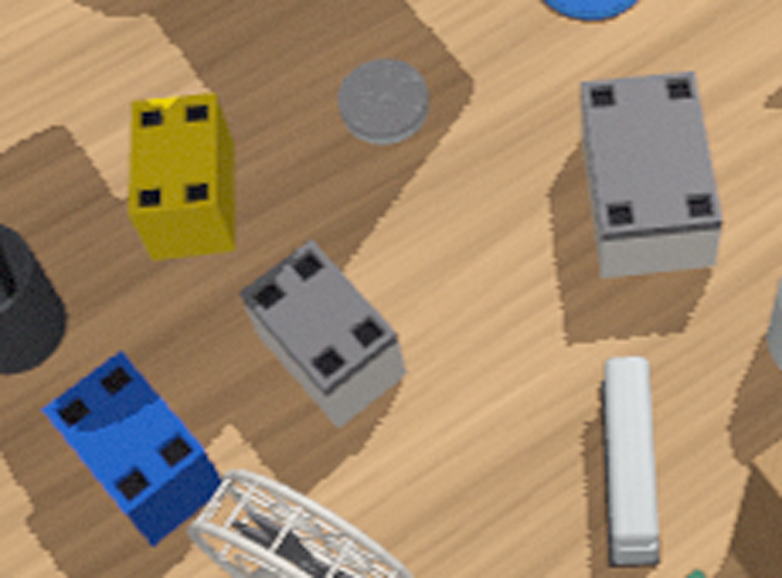

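View pics/c2.png

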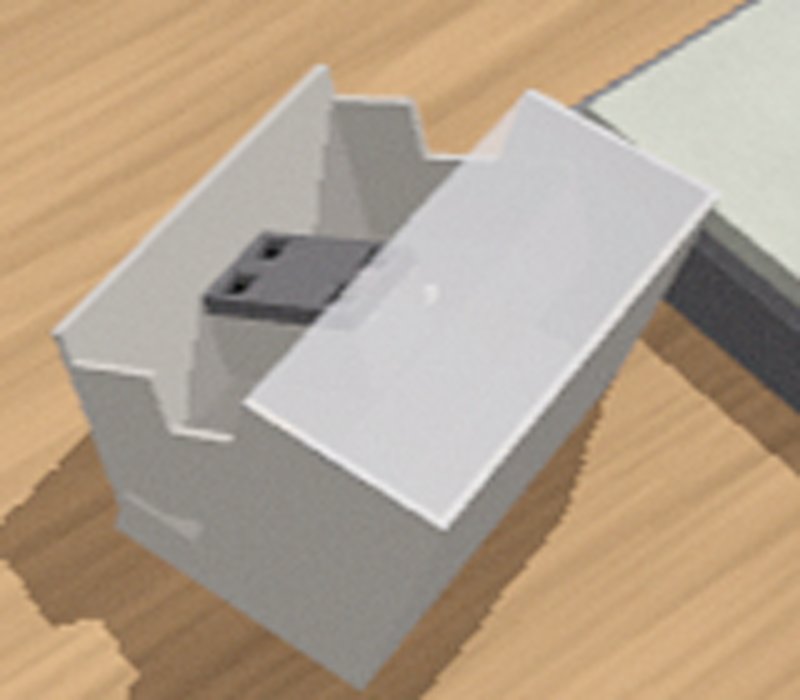

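View pics/c3.png

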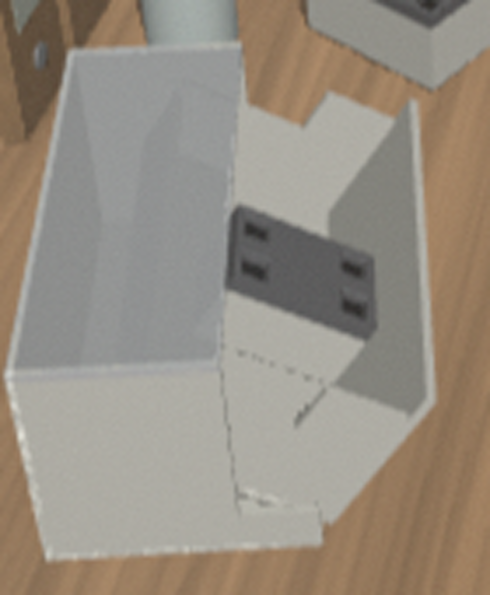

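View pics/c4.png

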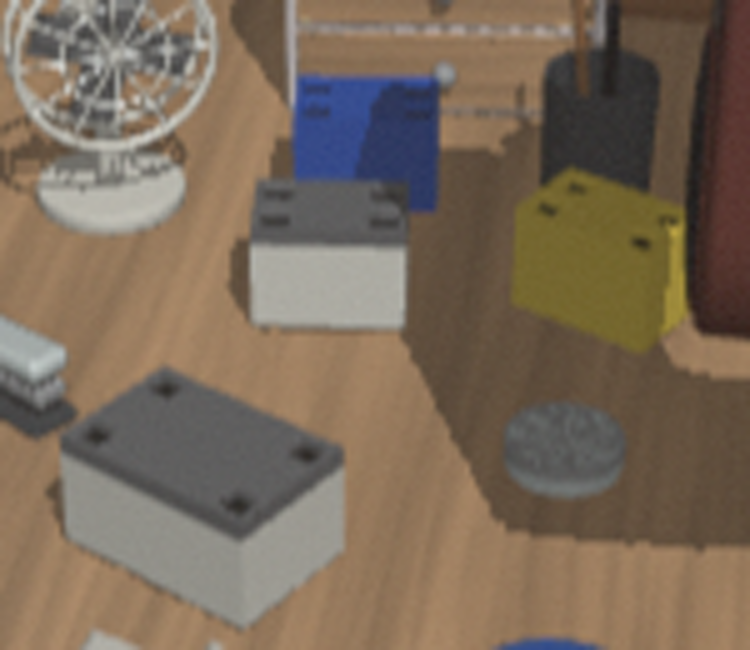

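```bash
python3 - <<'E'
from h import *
sc=load("scene0");si=load("side0")
S=lambda x,y:(330+x/5,80+y/5)
D=lambda x,y:(150+x/3.5,230+y/3.5)
def p(n,a,b): X,e=tri(sc,S(*a),si,D(*b)); print(n,X,"gap",e); return X
A=p("rec front +y",(272,252),(354,307)); B=p("rec front -y",(240,287),(354,268))
C=p("lidcorner -y front",(207,298),(376,255))
E1=p("panel top +y",(323,66),(433,398)); F=p("panel top -y",(55,335),(412,100))
print("edge mid",(E1+F)/2,np.linalg.norm(E1-F), "yaw of y axis",np.degrees(np.arctan2(*(E1-F)[:2])))
r=[p("roof",a,b) for a,b in [((530,92),(218,360)),((717,195),(10,372)),((443,527),(70,50)),((247,403),(240,43))]]
r0=[onz(sc,S(*a),.15) for a in [(530,92),(717,195),(443,527),(247,403)]]
r1=[onz(si,D(*a),.15) for a in [(218,360),(10,372),(70,50),(240,43)]]
print(np.array(r0),np.array(r1))
for q in (r0,r1): print([np.linalg.norm(q[i]-q[(i+1)%4]) for i in range(4)])
# base tub recesses
T=lambda x,y:(100+x/3.4,160+y/3.4)
U=lambda x,y:(225+x/5,130+y/5)
bs=[T(*a) for a in [(308,265),(369,331),(329,361),(268,296)]]
bd=[U(*a) for a in [(390,196),(385,223),(274,222),(278,196)]]
b0=np.array([onz(sc,a,.075) for a in bs]); print(b0,b0.mean(0),[np.linalg.norm(b0[i]-b0[(i+1)%4]) for i in range(4)])
b1=np.array([onz(si,a,.075) for a in bd]); print(b1,b1.mean(0),[np.linalg.norm(b1[i]-b1[(i+1)%4]) for i in range(4)])
cs=np.array([onz(sc,T(*a),.075) for a in [(601,96),(679,90),(699,206),(620,213)]]);print("big",cs,cs.mean(0),[np.linalg.norm(cs[i]-cs[(i+1)%4]) for i in range(4)])
E
```

```text
rec front +y [0.5225 0.2976 0.0691] gap 0.004946596059702848
rec front -y [0.5303 0.2666 0.0691] gap 0.005718052851193625
lidcorner -y front [0.522  0.2499 0.0645] gap 0.008614322902813446
panel top +y [0.4567 0.386  0.1036] gap 0.005907446748289983
panel top -y [0.5178 0.1439 0.1026] gap 0.0026291415944283336
edge mid [0.4873 0.265  0.1031] 0.24966778330923226 yaw of y axis -14.146823530659839
roof [0.5613 0.42   0.1502] gap 0.004476656216929053
roof [0.6652 0.4459 0.1493] gap 0.00539944309405207
roof [0.7304 0.188  0.1496] gap 0.0033587295028645087
roof [0.6258 0.1625 0.1494] gap 0.004266163981437474
[[0.5633 0.421  0.15  ]
 [0.6679 0.4466 0.15  ]
 [0.732  0.1884 0.15  ]
 [0.628  0.1629 0.15  ]] [[0.5594 0.4188 0.15  ]
 [0.6623 0.4456 0.15  ]
 [0.7286 0.1877 0.15  ]
 [0.6237 0.1621 0.15  ]]
[np.float64(0.10762367971837672), np.float64(0.26602094700086654), np.float64(0.10705864605001722), np.float64(0.26610211439091985)]
[np.float64(0.10635301940766674), np.float64(0.2662363376037831), np.float64(0.10803350089711027), np.float64(0.26462635406712615)]
[[ 0.5094 -0.2923  0.075 ]
 [ 0.5748 -0.284   0.075 ]
 [ 0.5781 -0.3162  0.075 ]
 [ 0.5141 -0.3256  0.075 ]] [ 0.5441 -0.3045  0.075 ] [np.float64(0.06601391932934732), np.float64(0.03238492954262299), np.float64(0.06467264375123837), np.float64(0.033606403703068395)]
[[ 0.5054 -0.321   0.075 ]
 [ 0.5035 -0.2885  0.075 ]
 [ 0.5694 -0.2787  0.075 ]
 [ 0.5728 -0.3098  0.075 ]] [ 0.5378 -0.2995  0.075 ] [np.float64(0.032552570748842644), np.float64(0.06659072594684304), np.float64(0.03127964351815315), np.float64(0.06832727927122927)]
big [[ 0.5124 -0.0512  0.075 ]
 [ 0.5408 -0.0019  0.075 ]
 [ 0.6257 -0.0488  0.075 ]
 [ 0.5985 -0.0968  0.075 ]] [ 0.5693 -0.0497  0.075 ] [np.float64(0.05695211030306532), np.float64(0.09698505399234901), np.float64(0.055149484574743196), np.float64(0.09744430873017743)]
```

```bash
python3 - <<'E'
from h import *
sc=load("scene0");si=load("side0");w=load("wrist0")
R=np.array([[0.9667,0.2559,0],[0.2559,-0.9667,0.0013],[0.0003,-.0013,-1]]);p=np.array([.1536,-.5797,.2385])
o=-w["R"].T@w["t"]; print("cam in tool",R.T@(o-p),"cam axes(cols) in tool\n",R.T@w["R"].T)
print("fan base",onz(sc,(190,352),0),onz(si,(247,170),0)); print(tri(sc,(196,305),si,(247,120)))
# scene vs side offset on base centre; candidate target
yaw=np.radians(14.15); xh=np.array([np.cos(yaw),np.sin(yaw),0]);yh=np.array([-np.sin(yaw),np.cos(yaw),0]);O=np.array([.55,.2803,.008])
t=.56; xb=xh*np.cos(t)+np.array([0,0,np.sin(t)]);zb=-xh*np.sin(t)+np.array([0,0,np.cos(t)])
for x,z in [(47,36),(47,30),(47,120)]:
    print(x,z,O+xb*x/1e3+yh*.0075+zb*z/1e3)
# view pose over base: tool yaw 8, find TCP s.t. base centre in image mid
for z in (.25,.3,.35):
  for yawt in (8,14.8):
    a=np.radians(yawt); Rt=np.array([[np.cos(a),np.sin(a),0],[np.sin(a),-np.cos(a),0],[0,0,-1]])
    Rc=Rt@(R.T@w["R"].T); oc=Rt@(R.T@(o-p)); k=np.linalg.inv(w["K"])@[280,200,1]; d=Rc@k
    zc=z+oc[2]; X=oc[:2]+d[:2]*(.075-zc)/d[2]; print(z,yawt,"TCP xy",np.array([.541,-.302])-X)
E
```

```text
cam in tool [ 0.072  -0.0001 -0.1341] cam axes(cols) in tool
 [[ 0.0008 -0.9586 -0.2847]
 [ 1.      0.0005  0.0014]
 [-0.0012 -0.2847  0.9586]]
fan base [ 0.7089 -0.4216  0.    ] [ 0.7079 -0.414   0.    ]
(array([ 0.6935, -0.371 ,  0.1989]), np.float64(0.01304591099495917))
47 36 [0.5682 0.2926 0.0635]
47 30 [0.5713 0.2934 0.0584]
47 120 [0.525  0.2817 0.1346]
0.25 8 TCP xy [ 0.5443 -0.2952]
0.25 14.8 TCP xy [ 0.5435 -0.2948]
0.3 8 TCP xy [ 0.5564 -0.2924]
0.3 14.8 TCP xy [ 0.5552 -0.2907]
0.35 8 TCP xy [ 0.5685 -0.2897]
0.35 14.8 TCP xy [ 0.5668 -0.2865]
```

>>> play_rows(steps=[[[0,0,0,40,-16,-30,85],[0,0,0,85,-33,-50,85],[0,0,0,130,-51,-60,85],[0,0,0,175,-68,-60,85],[0,0,0,220,-86,-60,85],[0,0,0,265,-103,-60,85],[0,0,0,310,-121,-50,85],[0,0,0,355,-138,-40,85],[0,0,0,400,-156,-30,85],[0,0,0,435,-170,-20,85],[0,0,0,451,-175,-12,85],[0,0,0,451,-175,-12,85]]])

```text
t: 1.35
ee_pos: [0.5456, -0.2934, 0.249]
eef_rot: [[0.966, 0.259, -0.002], [0.259, -0.966, 0.003], [-0.001, -0.003, -1.0]]
wrist_force: [0.4, -0.6, -0.4]
width: 0.989
```

```bash
cat >> h.py <<'E'
def snap(n,tag):
    from workcell import sensors,eyes
    s=sensors.read_state(); c=eyes.capture(n); cv2.imwrite(f"pics/{tag}.png",c["pixels"]); np.savez(tag+".npz",**c)
    np.savez(tag+"_s.npz",pos=s["ee_pos"],rot=s["eef_rot"]); print(s["t"],s["ee_pos"],s["eef_rot"].tolist(),"F",s["wrist_force"],"w",s["width"],"q",s["q"]); return c,s
E
python3 -c "
from h import *
snap('wrist','w1')"
```

```text
1.35 [ 0.5456 -0.2934  0.249 ] [[0.9660002973402261, 0.25853325176290004, -0.001995813492245566], [0.25853818241991006, -0.9659969065212892, 0.002825742788920146], [-0.0011974011876375815, -0.003245662367038162, -0.9999940159351931]] F [ 0.3531 -0.6465 -0.4227] w 0.988742482748226 q [-40.3746   9.8207  10.7655  91.1368   0.0493 124.642 ]
```

View pics/w1.png

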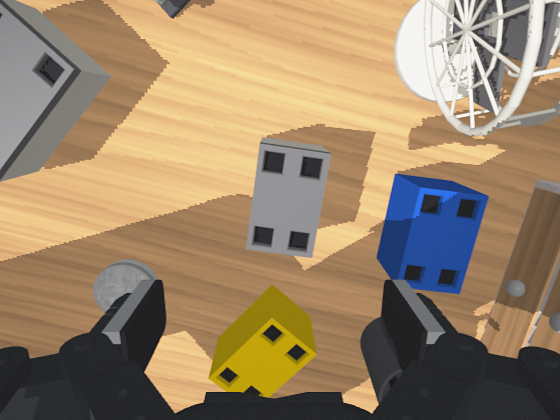

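The base lid's four recesses are at about (274,162), (312,167), (298,240) and (263,236). Blue is beside it at (435,235) and yellow at (265,340).

```bash
cat >> h.py <<'E'
def holes(c,box,thr=60,amin=80,amax=900):
    g=cv2.cvtColor(c["pixels"],cv2.COLOR_BGR2GRAY); x0,y0,x1,y1=box
    m=np.zeros_like(g); m[y0:y1,x0:x1]=(g[y0:y1,x0:x1]<thr)*255
    out=[]
    for k in cv2.findContours(m,cv2.RETR_EXTERNAL,cv2.CHAIN_APPROX_NONE)[0]:
        a=cv2.contourArea(k)
        if amin<a<amax:
            r=cv2.minAreaRect(k); out.append((r[0],a,r[1]))
    return out
def rectfit(P,L,W):
    """P 4x2 hole centres -> centre, yaw of the long axis (deg, -90..90)"""
    P=np.asarray(P); c=P.mean(0); Q=P-c; u,s,v=np.linalg.svd(Q); a=v[0]; a=a*np.sign(a[0]) 
    # refine with paired ends
    d=Q@a; ps=P[d>0].mean(0)-P[d<0].mean(0); 
    return c,np.degrees(np.arctan2(ps[1],ps[0])),np.linalg.norm(ps)
E
python3 - <<'E'
from h import *
c=load("w1")
for thr in (60,80):
    H=holes(c,(250,145,325,250),thr); print(H)
    P=[onz(c,h[0],.075)[:2] for h in H]; print(np.array(P),rectfit(P,66,32))
crop(c,235,125,345,265,4,"c5.png")
E
```

```text
[((298.0810546875, 239.51351928710938), 228.5, (16.76869773864746, 15.45350456237793)), ((262.739990234375, 234.8199920654297), 237.5, (17.5362491607666, 15.273506164550781)), ((310.6756896972656, 166.94595336914062), 303.0, (18.08388900756836, 18.741485595703125)), ((273.28997802734375, 161.46998596191406), 308.5, (18.52619743347168, 18.667617797851562))]
[[ 0.5125 -0.3249]
 [ 0.5087 -0.2937]
 [ 0.5771 -0.3172]
 [ 0.5734 -0.2859]] (array([ 0.5429, -0.3054]), np.float64(6.843458146240847), np.float64(0.06509114845799031))
[((298.1216125488281, 240.27027893066406), 270.0, (17.755088806152344, 17.26189422607422)), ((262.5751647949219, 235.5115509033203), 277.0, (18.322891235351562, 17.106435775756836)), ((310.7432556152344, 167.04055786132812), 327.5, (18.905881881713867, 19.23468017578125)), ((273.27996826171875, 161.5399932861328), 338.5, (19.374725341796875, 19.374725341796875))]
[[ 0.5119 -0.3252]
 [ 0.508  -0.2937]
 [ 0.577  -0.3173]
 [ 0.5733 -0.2859]] (array([ 0.5426, -0.3055]), np.float64(6.853949652634446), np.float64(0.06570530543331936))
```

View pics/c5.png

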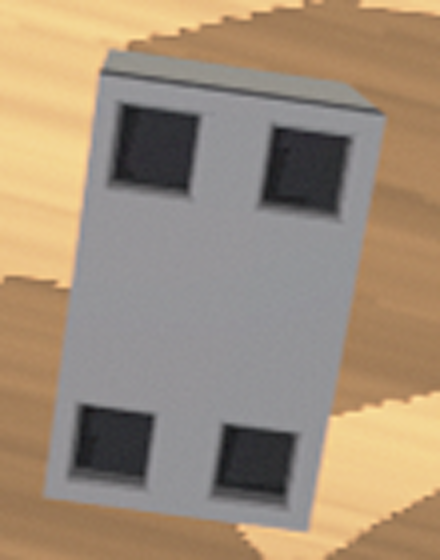

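>>> play_rows(steps=[[[0,0,0,10,-48,0,85],[0,0,0,21,-96,0,85],[0,0,0,31,-144,0,85],[0,0,0,42,-192,0,85],[0,0.1,0,52,-240,0,85],[0,0.2,0,62,-288,0,85],[0,0.3,0,72,-336,0,85],[0,0.4,0,83,-384,0,85],[0,0.5,0,93,-432,5,85],[0,0.56,0,103,-480,20,85],[0,0.56,0,113,-528,45,85],[0,0.56,0,118,-561,70,85]]])

```text
t: 2.6
ee_pos: [0.5157, 0.2752, 0.1831]
eef_rot: [[0.815, 0.263, 0.516], [0.222, -0.965, 0.141], [0.535, -0.001, -0.845]]
wrist_force: [0.9, -0.1, -0.7]
width: 0.997
```

>>> play_rows(steps=[[[0,0,0,0,0,0,85],[0,0,0,0,0,0,85]]])

```text
t: 2.8
ee_pos: [0.5157, 0.2744, 0.1829]
eef_rot: [[0.815, 0.263, 0.516], [0.223, -0.965, 0.141], [0.535, -0.0, -0.845]]
wrist_force: [0.8, -1.1, 0.5]
width: 0.995
```

```bash
python3 -c "
from h import *
snap('wrist','w2');snap('side','s2')"
```

```text
2.8 [0.5157 0.2744 0.1829] [[0.8152032427626404, 0.2633809310327585, 0.5158237665691577], [0.22250053140155804, -0.964691904499207, 0.1409363080249977], [0.5347309477814985, -0.00012067315378166685, -0.8450223659304468]] F [ 0.7833 -1.1224  0.5374] w 0.9945020628845889 q [ 15.1663 -39.599  -44.9832  52.2902   0.0617 179.9155]
2.85 [0.5165 0.2738 0.1841] [[0.8147911502070169, 0.26190731563483105, 0.5172232975816957], [0.2209264254612181, -0.9650929688926261, 0.14066654160441158], [0.5360101641547996, -0.0003455589295137434, -0.8442114572260736]] F [ 0.1864 -0.1628 -0.2872] w 0.9942163473905293 q [ 15.084  -39.6255 -44.915   52.2982   0.0699 179.9268]
```

View pics/w2.png

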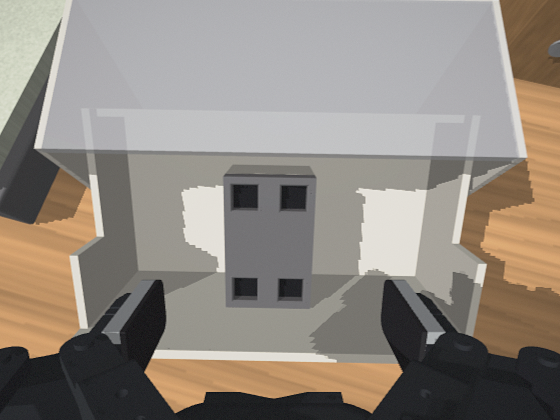

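View pics/s2.png

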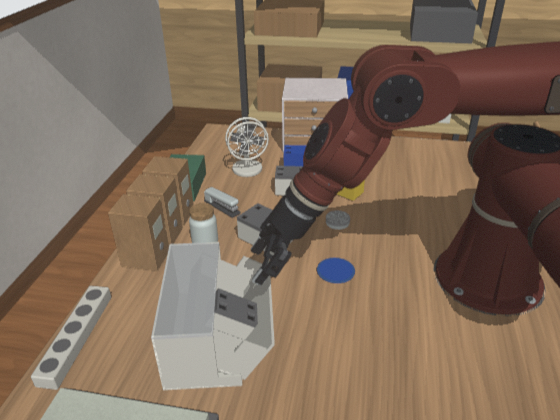

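The wrist view shows the tub's lid with recesses at about (245,196), (294,197), (290,289) and (245,289), against the panel. Joint 6 is at its limit, so I will take the half-turned grasp.

```bash
python3 - <<'E'
from h import *
c=load("w2")
crop(c,200,155,340,325,3.5,"c6.png")
for thr in (45,55,65):
  H=holes(c,(228,178,312,303),thr,150,900); print(thr,H)
E
```

```text
45 [((290.0, 287.5), 345.5, (17.0, 22.0)), ((245.5, 286.5), 347.5, (17.0, 21.0)), ((293.0, 197.0), 477.5, (22.0, 24.0)), ((244.5, 196.0), 475.5, (22.0, 23.0))]
55 [((290.0, 287.5), 371.5, (17.0, 22.0)), ((245.0, 286.5), 374.0, (17.0, 22.0)), ((293.5, 197.0), 512.0, (22.0, 25.0)), ((244.5, 196.0), 506.0, (22.0, 23.0))]
65 [((290.0, 289.0), 380.0, (20.0, 24.0)), ((245.0, 288.0), 386.5, (20.0, 22.0)), ((293.5, 197.5), 528.5, (23.0, 25.0)), ((244.5, 196.5), 550.0, (23.0, 25.0))]
```

View pics/c6.png

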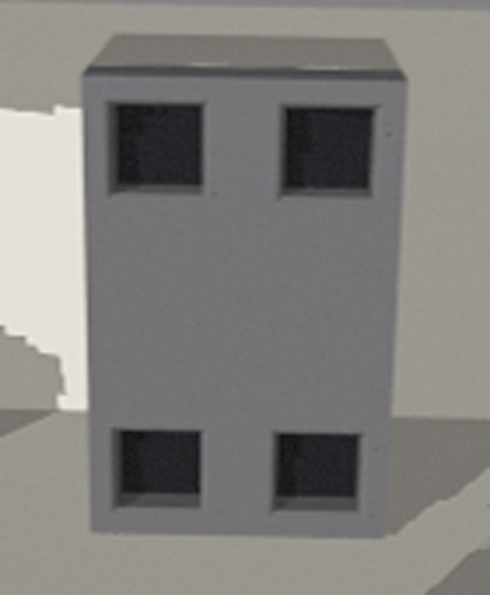

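```bash
python3 - <<'E'
from h import *
c=load("w2"); s=np.load("w2_s.npz"); R=s["rot"];p=s["pos"]
V=lambda a:np.array([200+a[0]/3.5,155+a[1]/3.5])
# top of image = rear (+x), image left = +y
img=[(156,148),(330,150),(157.5,469),(317,472),(83,75),(405,80),(386,537),(92,531)]
obj=[(33,16),(33,-16),(-33,16),(-33,-16),(47,30),(47,-30),(-47,-30),(-47,30)]
img=np.array([V(a) for a in img]); obj=np.c_[np.array(obj),np.zeros(8)]/1e3
for sl in (slice(0,4),slice(0,8)):
    ok,rv,tv=cv2.solvePnP(obj[sl],img[sl],c["K"],None,flags=cv2.SOLVEPNP_IPPE if sl.stop==4 else cv2.SOLVEPNP_ITERATIVE)
    Rm=cv2.Rodrigues(rv)[0]; Rw=c["R"].T@Rm; X=c["R"].T@(tv[:,0]-c["t"])
    pr=cv2.projectPoints(obj[sl],rv,tv,c["K"],None)[0][:,0]; print("reproj",np.abs(pr-img[sl]).max())
    print("lid centre",X,"tub centre",X-Rw[:,2]*.03,"\n",Rw,"yaw",np.degrees(np.arctan2(Rw[1,0],Rw[0,0])),"pitch",np.arcsin(Rw[2,0]))
    print("lid centre in tool(mm)",R.T@(X-p)*1e3)
yaw=np.radians(14.15); xh=np.array([np.cos(yaw),np.sin(yaw),0]);yh=np.array([-np.sin(yaw),np.cos(yaw),0]);O=np.array([.55,.2803,.008]);t=.56; xb=xh*np.cos(t)+np.array([0,0,np.sin(t)]);zb=-xh*np.sin(t)+np.array([0,0,np.cos(t)])
print("expected lid centre",O+xb*.047+yh*.0075+zb*.066)
print("roof front edge pts proj",[onz(c,u,.15) for u in [(40,150),(524,158)]])
E
```

```text
reproj 0.14451573745020596
lid centre [0.5521 0.2873 0.0901] tub centre [0.5676 0.2918 0.0648] 
 [[ 0.8171 -0.2528 -0.5181]
 [ 0.2034  0.9673 -0.1512]
 [ 0.5394  0.0182  0.8418]] yaw 13.978991169267767 pitch 0.5697374315647399
lid centre in tool(mm) [-17.0871  -2.8454  99.0584]
reproj 0.6562426848973928
lid centre [0.5528 0.2874 0.0866] tub centre [0.5677 0.2911 0.0608] 
 [[ 0.8325 -0.2453 -0.4967]
 [ 0.2129  0.9694 -0.1219]
 [ 0.5114 -0.0043  0.8593]] yaw 14.344352420140956 pitch 0.5368320711744359
lid centre in tool(mm) [-18.3511  -2.7842 102.3591]
expected lid centre [0.5528 0.2887 0.0889]
roof front edge pts proj [array([0.5585, 0.4181, 0.15  ]), array([0.6238, 0.1624, 0.15  ])]
```

>>> play_rows(steps=[[[0,0,-0.15,-2,0,0,85],[0,0,-0.3,-4,-1,0,85],[0,0,-0.45,-6,-1,0,85],[0,0,-0.6,-8,-2,0,85],[0,0,-0.75,-10,-2,0,85],[0,0,-0.9,-12,-3,0,85],[0,0,-1.05,-14,-3,0,85],[0,0,-1.2,-16,-3,0,85],[0,0,-1.35,-17,-3,0,85],[0,0,-1.5,-17,-3,0,85],[0,0,-1.65,-17,-3,0,85],[0,0,-1.8,-17,-3,0,85]]])

```text
t: 4.1
ee_pos: [0.5038, 0.2709, 0.1774]
eef_rot: [[-0.44, 0.732, 0.52], [0.889, 0.436, 0.139], [-0.125, 0.524, -0.843]]
wrist_force: [-0.1, 0.7, 0.2]
width: 0.994
```

>>> play_rows(steps=[[[0,0,-0.15,0,0,0,85],[0,0,-0.3,0,0,0,85],[0,0,-0.45,0,0,0,85],[0,0,-0.6,0,0,0,85],[0,0,-0.75,0,0,0,85],[0,0,-0.9,0,0,0,85],[0,0,-1.05,0,0,0,85],[0,0,-1.2,0,0,0,85],[0,0,-1.34,0,0,0,85],[0,0,-1.34,0,0,0,85]]])

```text
t: 5.1
ee_pos: [0.5051, 0.2693, 0.1791]
eef_rot: [[-0.812, -0.26, 0.523], [-0.22, 0.966, 0.138], [-0.54, -0.003, -0.841]]
wrist_force: [-1.5, 0.0, 0.6]
width: 0.998
```

```bash
cat >> h.py <<'E'
def axes(yawdeg,t):
    yaw=np.radians(yawdeg); xh=np.array([np.cos(yaw),np.sin(yaw),0]);yh=np.array([-np.sin(yaw),np.cos(yaw),0])
    xb=xh*np.cos(t)+np.array([0,0,np.sin(t)]);zb=-xh*np.sin(t)+np.array([0,0,np.cos(t)]); return xb,yh,zb
def delta(pos,R):
    """row from the current measured pose to the target TCP pose"""
    from workcell import sensors
    from scipy.spatial.transform import Rotation as Ro
    s=sensors.read_state(); R0=s["eef_rot"]
    print("t",s["t"],"pos",s["ee_pos"],"F",s["wrist_force"],"q",s["q"])
    print("row:",Ro.from_matrix(R0.T@R).as_rotvec().round(4),(R0.T@(np.asarray(pos)-s["ee_pos"])*1e3).round(1))
E
python3 - <<'E'
from h import *
xb,yh,zb=axes(14.15,.56)
L=np.array([.5525,.2875,.0888])
delta(L-zb*.036,np.c_[-xb,yh,-zb])
delta(L+zb*.05,np.c_[-xb,yh,-zb])
E
```

```text
t 5.1 pos [0.5051 0.2693 0.1791] F [-1.4585  0.0365  0.6319] q [ 15.0538 -42.8289 -47.472   52.6461  -0.1457  -0.099 ]
row: [0.0059 0.0109 0.015 ] [  6.7   5.3 139.3]
t 5.1 pos [0.5051 0.2693 0.1791] F [-1.4585  0.0365  0.6319] q [ 15.0538 -42.8289 -47.472   52.6461  -0.1457  -0.099 ]
row: [0.0059 0.0109 0.015 ] [ 5.7  5.9 53.3]
```

>>> play_rows(steps=[[[0.006,0.011,0.015,6,6,20,85],[0.006,0.011,0.015,6,6,40,85],[0.006,0.011,0.015,6,6,55,85],[0.006,0.011,0.015,6,6,55,85]]])

```text
t: 5.5
ee_pos: [0.5275, 0.28, 0.128]
eef_rot: [[-0.824, -0.239, 0.513], [-0.202, 0.971, 0.128], [-0.529, 0.002, -0.849]]
wrist_force: [0.4, 0.7, -0.3]
width: 0.996
```

```bash
python3 - <<'E'
from h import *
snap('wrist','w3')
xb,yh,zb=axes(14.15,.56)
L=np.array([.5525,.2875,.0888])
delta(L-zb*.036,np.c_[-xb,yh,-zb])
E
```

```text
5.5 [0.5275 0.28   0.128 ] [[-0.824187799654682, -0.2391051901437757, 0.5133645672878899], [-0.2019336903471639, 0.9709918617081245, 0.12805307180761413], [-0.5290909710089081, 0.0018741779262219428, -0.8485630394107154]] F [ 0.4218  0.6901 -0.2693] w 0.9960744089760952 q [ 15.9462 -34.7796 -47.5017  45.3484  -1.0264   1.8495]
t 5.55 pos [0.5276 0.2802 0.1293] F [-0.7003 -0.9259 -0.0454] q [ 15.967  -34.8763 -47.4583  45.421   -1.0266   1.8038]
row: [-0.0011 -0.0013 -0.0046] [-0.6  1.  84.1]
```

View pics/w3.png

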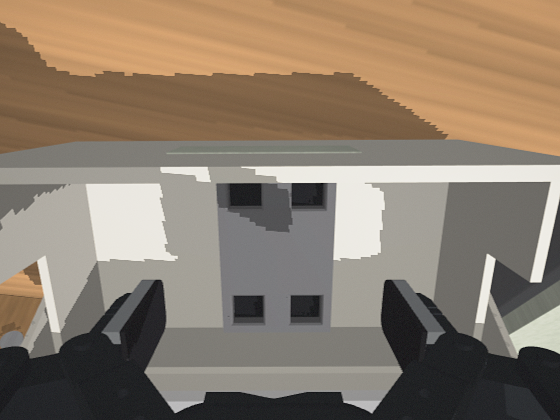

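The tub's lid is centred between the fingers: it spans columns 219–335, and the fingers are at 163 and 385. Descending.

>>> play_rows(steps=[[[0,0,-0.004,0,1,12,85],[0,0,-0.004,-0.5,1,24,85],[0,0,-0.004,-0.5,1,36,85],[0,0,-0.004,-0.5,1,48,85],[0,0,-0.004,-0.5,1,60,85],[0,0,-0.004,-0.5,1,72,85],[0,0,-0.004,-0.5,1,83,85],[0,0,-0.004,-0.5,1,83,85]]])

```text
t: 6.35
ee_pos: [0.5707, 0.2914, 0.0593]
eef_rot: [[-0.823, -0.241, 0.514], [-0.204, 0.971, 0.128], [-0.53, 0.0, -0.848]]
wrist_force: [-0.0, -0.7, -0.4]
width: 0.997
```

>>> play_rows(steps=[[[0,0,0,0,0,0,70],[0,0,0,0,0,0,60],[0,0,0,0,0,0,50],[0,0,0,0,0,0,50],[0,0,0,0,0,0,50],[0,0,0,0,0,0,50]]], squeeze=40)

```text
t: 6.95
ee_pos: [0.5714, 0.2916, 0.061]
eef_rot: [[-0.822, -0.241, 0.516], [-0.204, 0.971, 0.128], [-0.531, 0.0, -0.847]]
wrist_force: [-3.3, -1.8, 6.7]
width: 0.696
```

```bash
python3 - <<'E'
from h import *
snap('wrist','w4')
xb,yh,zb=axes(14.15,.56)
L=np.array([.5525,.2875,.0888])
delta(L-zb*.036,np.c_[-xb,yh,-zb])
E
```

```text
6.95 [0.5714 0.2916 0.061 ] [[-0.8222549082502427, -0.2405076739857855, 0.5158031839881682], [-0.20352825473583905, 0.9706471607716082, 0.12814186985602843], [-0.5314819991143335, 0.00038475961718242917, -0.8470694992605202]] F [-3.2899 -1.8199  6.7134] w 0.695571680330445 q [ 15.8529 -21.3795 -45.2893  33.9987  -1.0104   1.6522]
t 7.0 pos [0.5713 0.2915 0.061 ] F [-4.4328 -1.1977  7.5811] q [ 15.8513 -21.3793 -45.2895  33.9997  -1.0083   1.6503]
row: [-0.0018  0.0003 -0.0036] [1.6 0.7 2.2]
```

View pics/w4.png

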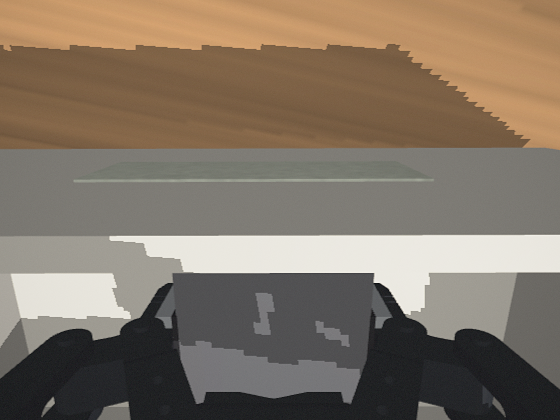

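>>> play_rows(steps=[[[0,0,0,-1,0,-4,50],[0,0,0,-2,0,-10,50],[0,0,0,-3,0,-18,50],[0,0,0,-3,0,-25,50]]], squeeze=50)

```text
t: 7.4
ee_pos: [0.5605, 0.2889, 0.0844]
eef_rot: [[-0.822, -0.241, 0.516], [-0.204, 0.971, 0.128], [-0.531, 0.0, -0.847]]
wrist_force: [-0.6, -0.6, -2.0]
width: 0.698
```

```bash
python3 - <<'E'
from h import *
snap('wrist','w5');snap('side','s5')
E
```

```text
7.4 [0.5605 0.2889 0.0844] [[-0.8223138198451837, -0.24051819047071876, 0.515704354979007], [-0.20353127835973336, 0.9706445389102181, 0.1281569265120818], [-0.5313896879135643, 0.0004232451552094462, -0.8471273932784038]] F [-0.5951 -0.5938 -1.971 ] w 0.6976777814184364 q [ 15.8997 -25.3064 -45.6771  37.5448  -1.0328   1.6925]
7.45 [0.5607 0.2891 0.0856] [[-0.8216316779515072, -0.24068259965558034, 0.5167139169885233], [-0.20348044779515528, 0.9706037602719274, 0.12854589807176986], [-0.5324632317368722, 0.0004762027156782628, -0.8464529993326857]] F [ 0.5756 -0.153  -1.5103] w 0.6996084984574267 q [ 15.9112 -25.407  -45.6552  37.5946  -1.0333   1.6944]
```

View pics/w5.png

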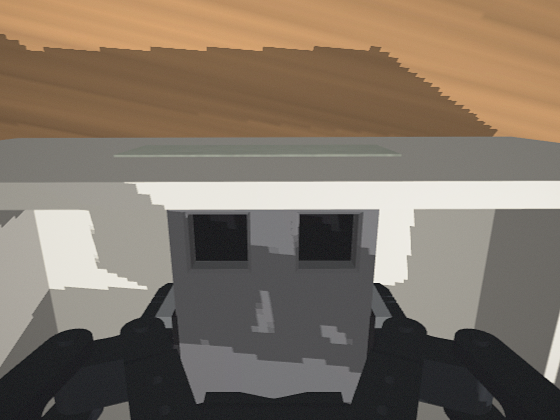

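View pics/s5.png

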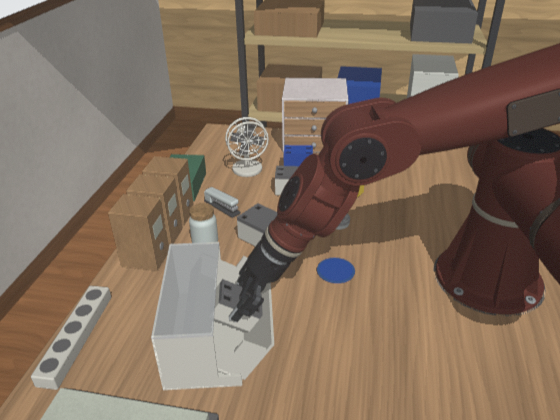

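The tub has risen with the gripper: its front recesses are now visible at (219,238) and (327,238), and the weight reads about 2 N. I'll keep lifting along the bin's z.

>>> play_rows(steps=[[[0,0,0,0,0,-12,50],[0,0,0,0,0,-27,50],[0,0,0,0,0,-42,50],[0,0,0,0,0,-57,50],[0,0,0,0,0,-72,50],[0,0,0,0,0,-87,50],[0,0,0,0,0,-96,50],[0,0,0,0,0,-96,50]]])

```text
t: 8.3
ee_pos: [0.5118, 0.277, 0.168]
eef_rot: [[-0.82, -0.241, 0.519], [-0.203, 0.971, 0.129], [-0.535, 0.001, -0.845]]
wrist_force: [0.9, -0.7, -2.9]
width: 0.697
```

```bash
python3 - <<'E'
from h import *
snap('scene','sc6')
xb,yh,zb=axes(14.15,.0)
for p in ([.50,.22,.22],[.53,.05,.25],[.5427,-.3054,.25]): delta(p,np.c_[-xb,yh,-zb])
E
```

```text
8.3 [0.5118 0.277  0.168 ] [[-0.8202125272955804, -0.2407739207154734, 0.5189213130819503], [-0.20313885328651088, 0.9705810394543065, 0.12925576249142268], [-0.5347766041562011, 0.0006041151352091376, -0.8449932654714268]] F [ 0.9085 -0.6926 -2.8602] w 0.6967499608956407 q [ 16.1548 -39.6728 -46.5751  50.7875  -1.1591   1.8968]
t 8.35 pos [0.5117 0.2769 0.1669] F [-0.0293 -0.6797 -3.0419] q [ 16.1469 -39.5981 -46.6132  50.7406  -1.16     1.8932]
row: [-0.0006  0.5631 -0.0039] [ -7.2 -52.3 -58.3]
t 8.35 pos [0.5117 0.2769 0.1669] F [-0.0293 -0.6797 -3.0419] q [ 16.1469 -39.5981 -46.6132  50.7406  -1.16     1.8932]
row: [-0.0006  0.5631 -0.0039] [ -13.2 -224.5  -90. ]
t 8.35 pos [0.5117 0.2769 0.1669] F [-0.0293 -0.6797 -3.0419] q [ 16.1469 -39.5981 -46.6132  50.7406  -1.16     1.8932]
row: [-0.0006  0.5631 -0.0039] [  48.6 -572.6 -129.2]
```

View pics/sc6.png

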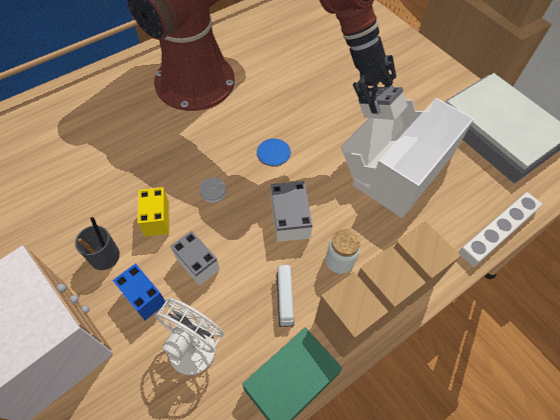

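The tub is clear above the panel, held at about (390,95) in the scene view. Next I carry it level toward the base.

>>> play_rows(steps=[[[0,0.02,0,-3,-3,-8,50],[0,0.08,0,-8,-12,-20,50],[0,0.15,0,-11,-25,-33,50],[0,0.22,0,-12,-42,-45,50],[0,0.29,0,-13,-62,-56,50],[0,0.36,0,-13,-84,-66,50],[0,0.43,0,-13,-108,-74,50],[0,0.49,0,-13,-134,-80,50],[0,0.54,0,-13,-162,-85,50],[0,0.563,0,-13,-190,-90,50],[0,0.563,0,-13,-213,-90,50],[0,0.563,0,-13,-225,-90,50]]])

```text
t: 9.55
ee_pos: [0.5307, 0.0477, 0.2485]
eef_rot: [[-0.971, -0.239, -0.001], [-0.239, 0.971, 0.0], [0.001, 0.001, -1.0]]
wrist_force: [0.1, 0.2, -2.6]
width: 0.695
```

```bash
python3 - <<'E'
from h import *
xb,yh,zb=axes(6.85,.0)
delta([.5427,-.3054,.22],np.c_[-xb,yh,-zb])
E
```

```text
t 9.55 pos [0.5307 0.0477 0.2485] F [ 0.1362  0.179  -2.6463] q [ -8.9449  -5.5646  -5.0195  90.6103   0.0159 -22.7764]
row: [ 0.0006 -0.001   0.1218] [  72.8 -345.8   28.4]
```

>>> play_rows(steps=[[[0,0,0.01,4,-18,0,50],[0,0,0.03,10,-48,0,50],[0,0,0.05,17,-80,0,50],[0,0,0.07,24,-114,0,50],[0,0,0.09,31,-148,0,50],[0,0,0.11,38,-182,0,50],[0,0,0.122,45,-216,0,50],[0,0,0.122,52,-250,0,50],[0,0,0.122,59,-284,0,50],[0,0,0.122,66,-312,0,50],[0,0,0.122,70,-334,4,50],[0,0,0.122,73,-346,10,50]]])

```text
t: 10.75
ee_pos: [0.5427, -0.3072, 0.2374]
eef_rot: [[-0.993, -0.118, -0.001], [-0.118, 0.993, 0.0], [0.001, 0.001, -1.0]]
wrist_force: [-0.3, 0.3, -2.1]
width: 0.7
```

>>> play_rows(steps=[[[0,0,0,0,0,0,50],[0,0,0,0,0,0,50]]])

```text
t: 10.95
ee_pos: [0.5427, -0.3063, 0.2366]
eef_rot: [[-0.993, -0.118, -0.002], [-0.118, 0.993, 0.002], [0.002, 0.002, -1.0]]
wrist_force: [-0.6, -0.8, -3.2]
width: 0.698
```

```bash
python3 - <<'E'
from h import *
snap('wrist','w7');snap('scene','sc7');snap('side','s7')
crop(load('sc7'),100,130,330,300,3.4,'c7.png');crop(load('s7'),200,80,360,220,5,'c8.png')
E
```

```text
10.95 [ 0.5427 -0.3063  0.2366] [[-0.992985205758466, -0.11822404051992662, -0.00185940527043861], [-0.11822723785863429, 0.9929850846636329, 0.0017151862511030158], [0.00164358545104088, 0.0019229869216493664, -0.9999968003689633]] F [-0.5796 -0.8221 -3.1929] w 0.697741465448938 q [-41.4459  10.2356   9.9284  89.8377   0.0031 -48.2356]
11.0 [ 0.5429 -0.306   0.2372] [[-0.992915480944594, -0.1188150381045886, -0.0013544079041877986], [-0.11881666728699775, 0.9929154926524625, 0.0011933254077340074], [0.001203027587647925, 0.0013457975044663814, -0.9999983707755229]] F [ 0.3943 -0.6916 -2.2088] w 0.6955244001810182 q [-41.4154  10.1921   9.9396  89.851   -0.0001 -48.2392]
11.05 [ 0.543  -0.306   0.2375] [[-0.9928732882764597, -0.11917092728101243, -0.000960998477538916], [-0.11917166895250175, 0.9928733770734742, 0.0007552600810664441], [0.0008641447595575208, 0.0008644013526215224, -0.9999992530317892]] F [-1.2764 -0.0355 -2.6385] w 0.6960049680669319 q [-41.4019  10.17     9.954   89.854   -0.004  -48.2462]
```

View pics/w7.png

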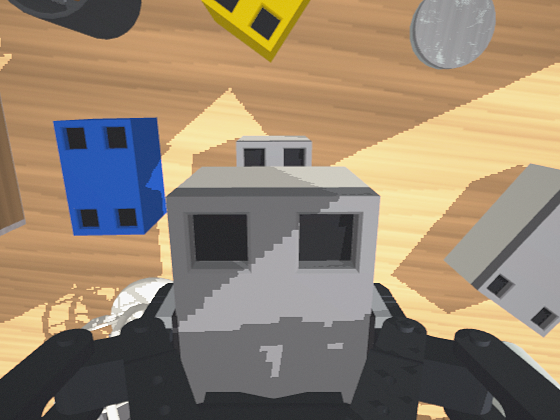

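View pics/c7.png

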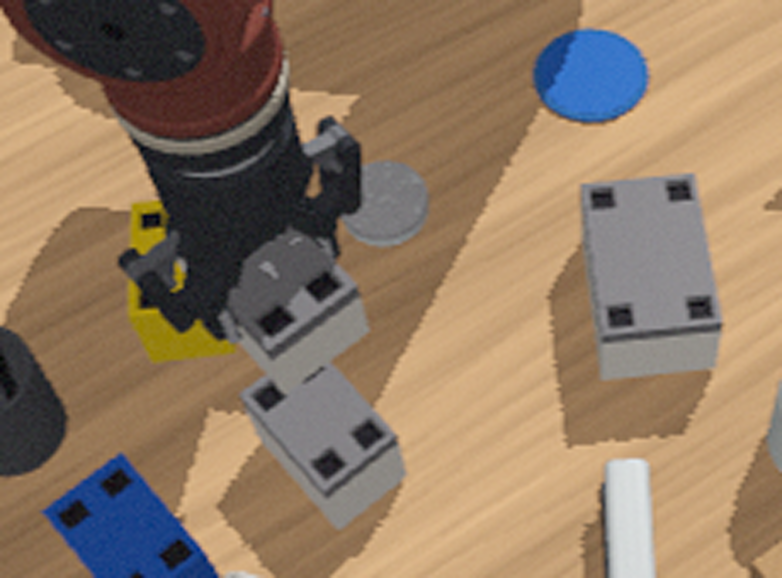

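View pics/c8.png

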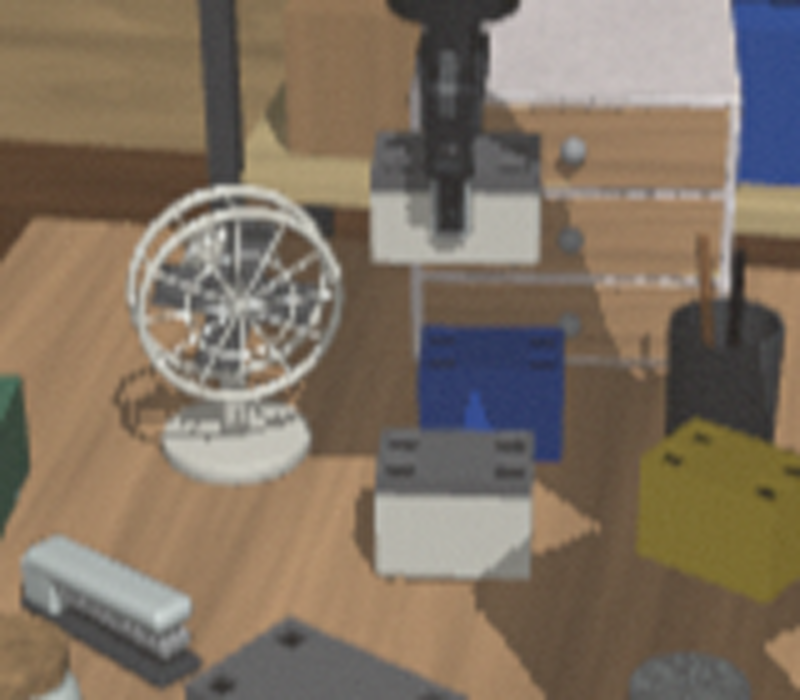

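```bash
python3 - <<'E'
from h import *
c=load('w7')
im=c["pixels"][125:285,150:400]; cv2.imwrite("pics/c9.png",cv2.resize(im,None,fx=3.2,fy=3.2,interpolation=cv2.INTER_CUBIC))
print(holes(c,(180,195,370,275),70,800,5000)); print(holes(c,(238,142,312,168),70,50,600))
E
```

```text
[((326.0, 237.0), 2371.0, (46.0, 54.0)), ((220.0, 237.0), 2384.0, (46.0, 54.0))]
[((293.5, 157.0), 303.0, (16.0, 19.0)), ((253.5, 157.0), 289.5, (16.0, 19.0))]
```

View pics/c9.png

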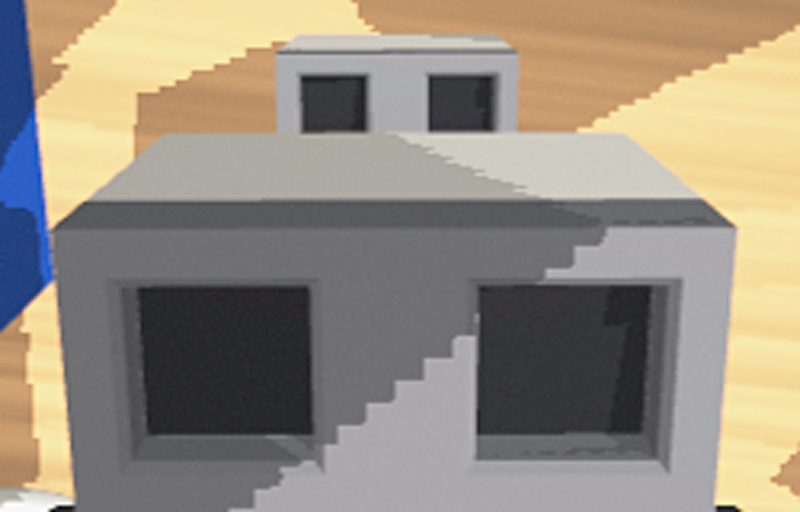

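```bash
python3 - <<'E'
from h import *
c=load('w7'); s=np.load('w7_s.npz'); R=s["rot"];p=s["pos"]
W=lambda a:(150+a[0]/3.2,125+a[1]/3.2)
from scipy.optimize import brentq
def zfor(a,b,L): return brentq(lambda z:np.linalg.norm(onz(c,a,z)-onz(c,b,z))-L,.0,.33)
a,b=W((56,229)),W((737,228)); h1,h2=W((216,376)),W((573,376))
print("lid z from edge",zfor(a,b,.06),"from holes",zfor(h1,h2,.032),"tcp",p)
print("base z from edge",zfor(W((278,54)),W((517,53)),.06))
for z in (.2685,.2705,.2725,):
    A,B=onz(c,a,z),onz(c,b,z);H=(onz(c,h1,z)+onz(c,h2,z))/2
    print(z,"edge mid",(A+B)/2,"holes mid",H,"in tool",(R.T@((A+B)/2-p)*1e3),R.T@(H-p)*1e3,"yaw",np.degrees(np.arctan2(-(B-A)[0],(B-A)[1])))
A,B=onz(c,W((278,54)),.075),onz(c,W((517,53)),.075); print("base edge mid",(A+B)/2,np.linalg.norm(A-B),"yaw",np.degrees(np.arctan2(-(B-A)[0],(B-A)[1])))
h=[onz(c,W(q),.075) for q in ((334,103),(462,103))]; 
print("base holes y line mid",(h[0]+h[1])/2,np.linalg.norm(h[0]-h[1]))
# expected from w1: base centre (.5427,-.3054) yaw 6.85
yaw=np.radians(6.85);x=np.array([np.cos(yaw),np.sin(yaw)]);print("expected edge mid",np.array([.5427,-.3054])-.047*x,"expected hole mid",np.array([.5427,-.3054])-.033*x)
E
```

```text
lid z from edge 0.2689879961797553 from holes 0.27095627539860595 tcp [ 0.5427 -0.3063  0.2366]
base z from edge 0.0683811602720502
0.2685 edge mid [ 0.4945 -0.3119  0.2685] holes mid [ 0.5083 -0.3104  0.2685] in tool [ 48.5355   0.2031 -31.8355] [ 34.6448   0.0386 -31.8586] yaw 6.913299396432156
0.2705 edge mid [ 0.4941 -0.312   0.2705] holes mid [ 0.5076 -0.3105  0.2705] in tool [ 49.0069   0.2002 -33.8347] [ 35.3879   0.039  -33.8574] yaw 6.913299396432159
0.2725 edge mid [ 0.4936 -0.312   0.2725] holes mid [ 0.5069 -0.3106  0.2725] in tool [ 49.4783   0.1974 -35.8339] [ 36.131    0.0393 -35.8562] yaw 6.913299396432156
base edge mid [ 0.4957 -0.3109  0.075 ] 0.0586866004044801 yaw 7.06966447615461
base holes y line mid [ 0.5076 -0.3094  0.075 ] 0.03179963964673123
expected edge mid [ 0.496 -0.311] expected hole mid [ 0.5099 -0.3093]
```

```bash
python3 - <<'E'
from h import *
c=load('sc7'); T=lambda q:(100+q[0]/3.4,130+q[1]/3.4)
p=np.array([.543,-.306]); 
up=[onz(c,T(q),.2705)[:2] for q in ((325,285),(274,320))]
lo=[onz(c,T(q),.075)[:2] for q in ((369,434),(329,464))]
print("held far pair mid",np.mean(up,0),np.linalg.norm(up[0]-up[1]),"base far pair mid",np.mean(lo,0),"diff",np.mean(up,0)-np.mean(lo,0))
xb,yh,zb=axes(6.95,.0)
for z in (.13,.115,.095): delta([.5444,-.3052,z],np.c_[-xb,yh,-zb])
E
```

```text
held far pair mid [ 0.5762 -0.3015] 0.03361598693141708 base far pair mid [ 0.5771 -0.3004] diff [-0.0009 -0.001 ]
t 11.1 pos [ 0.5431 -0.3061  0.2378] F [-0.7648 -0.9733 -2.4366] q [-41.4025  10.1549   9.9655  89.8534  -0.0068 -48.2519]
row: [ 0.0005 -0.0006 -0.0018] [ -1.5   0.7 107.8]
t 11.1 pos [ 0.5431 -0.3061  0.2378] F [-0.7648 -0.9733 -2.4366] q [-41.4025  10.1549   9.9655  89.8534  -0.0068 -48.2519]
row: [ 0.0005 -0.0006 -0.0018] [ -1.5   0.7 122.8]
t 11.1 pos [ 0.5431 -0.3061  0.2378] F [-0.7648 -0.9733 -2.4366] q [-41.4025  10.1549   9.9655  89.8534  -0.0068 -48.2519]
row: [ 0.0005 -0.0006 -0.0018] [ -1.5   0.6 142.8]
```

Both cameras agree: the tub should shift about +1 mm in x and +1 mm in y. Descending to just above the lid.

>>> play_rows(steps=[[[0,0,-0.002,-1,0.7,10,50],[0,0,-0.002,-1.4,0.7,25,50],[0,0,-0.002,-1.4,0.7,40,50],[0,0,-0.002,-1.4,0.7,55,50],[0,0,-0.002,-1.4,0.7,70,50],[0,0,-0.002,-1.4,0.7,85,50],[0,0,-0.002,-1.4,0.7,97,50],[0,0,-0.002,-1.4,0.7,107,50],[0,0,-0.002,-1.4,0.7,115,50],[0,0,-0.002,-1.4,0.7,120,50],[0,0,-0.002,-1.4,0.7,122,50],[0,0,-0.002,-1.4,0.7,122,50]]])

```text
t: 12.3
ee_pos: [0.5444, -0.3053, 0.1159]
eef_rot: [[-0.993, -0.121, -0.001], [-0.121, 0.993, 0.0], [0.0, 0.0, -1.0]]
wrist_force: [-0.8, 0.0, -2.8]
width: 0.699
```

```bash
python3 - <<'E'
from h import *
snap('scene','sc8');snap('side','s8')
a=cv2.resize(load('sc8')["pixels"][180:300,120:240],None,fx=3.3,fy=3.3,interpolation=cv2.INTER_CUBIC)
b=cv2.resize(load('s8')["pixels"][120:240,230:350],None,fx=3.3,fy=3.3,interpolation=cv2.INTER_CUBIC)
cv2.imwrite('pics/c10.png',np.hstack([a,b]))
xb,yh,zb=axes(6.95,.0)
delta([.5444,-.3052,.095],np.c_[-xb,yh,-zb])
E
```

```text
12.3 [ 0.5444 -0.3053  0.1159] [[-0.9926261803284885, -0.12121474924152606, -0.0005006923098733083], [-0.12121488761790017, 0.9926262567396741, 0.00025583346613391523], [0.0004659895438829324, 0.00031463835836117613, -0.9999998419282118]] F [-0.7893  0.0241 -2.7856] w 0.6992624627097188 q [-41.2639  10.9172  -1.8647  77.2493  -0.0079 -48.2261]
12.35 [ 0.5445 -0.3053  0.1162] [[-0.9926158510347863, -0.12130017390824777, -0.00020021067915585315], [-0.12130018100297886, 0.9926158700776053, 2.36373261878111e-05], [0.00019586508571180284, 4.7748376270424667e-05, -0.9999999796784802]] F [ 1.3625  0.4369 -2.4686] w 0.6939681055568186 q [-41.2604  10.9055  -1.8461  77.258   -0.0065 -48.2276]
t 12.4 pos [ 0.5445 -0.3054  0.1163] F [-0.1247  0.3303 -2.1457] q [-41.2621  10.8988  -1.8371  77.2616  -0.0064 -48.2277]
row: [-0.0001 -0.0001  0.0003] [ 0.1  0.2 21.3]
```

View pics/c10.png

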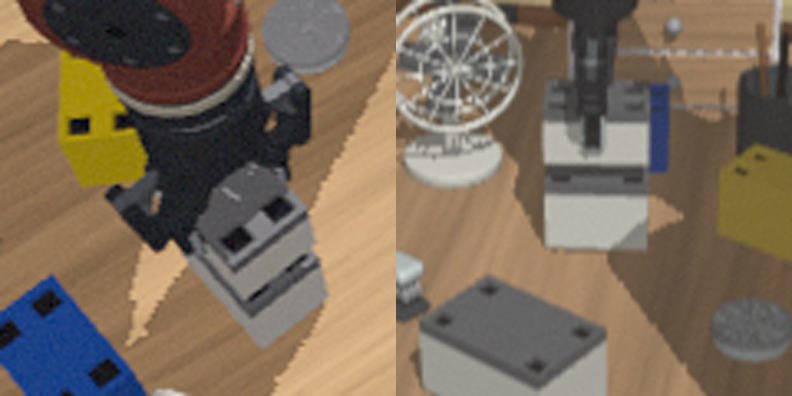

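Left (scene) and right (side) show the tub hovering square above the base lid, with edges aligned. I'll go down in small steps and watch the force.

>>> play_rows(steps=[[[0,0,0,0,0,4,50],[0,0,0,0,0,7,50],[0,0,0,0,0,10,50],[0,0,0,0,0,12,50],[0,0,0,0,0,14,50],[0,0,0,0,0,15,50],[0,0,0,0,0,15,50]]])

```text
t: 13.1
ee_pos: [0.5445, -0.3053, 0.1012]
eef_rot: [[-0.993, -0.121, -0.0], [-0.121, 0.993, 0.0], [0.0, 0.0, -1.0]]
wrist_force: [-0.1, -0.3, -2.8]
width: 0.697
```

>>> play_rows(steps=[[[0,0,0,0,0,1,50],[0,0,0,0,0,2,50],[0,0,0,0,0,3,50],[0,0,0,0,0,3,50]]])

```text
t: 13.5
ee_pos: [0.5444, -0.3053, 0.098]
eef_rot: [[-0.993, -0.121, -0.0], [-0.121, 0.993, 0.0], [0.0, 0.0, -1.0]]
wrist_force: [0.9, -0.1, -2.5]
width: 0.696
```

>>> play_rows(steps=[[[0,0,0,0,0,1,50],[0,0,0,0,0,2,50],[0,0,0,0,0,2,50]]])

```text
t: 13.8
ee_pos: [0.5443, -0.3052, 0.0958]
eef_rot: [[-0.993, -0.121, -0.001], [-0.121, 0.993, 0.0], [0.001, 0.0, -1.0]]
wrist_force: [-0.6, -0.0, -2.6]
width: 0.697
```

>>> play_rows(steps=[[[0,0,0,0,0,1,50],[0,0,0,0,0,1,50],[0,0,0,0,0,1,50]]])

```text
t: 14.1
ee_pos: [0.5445, -0.3053, 0.0953]
eef_rot: [[-0.993, -0.121, -0.0], [-0.121, 0.993, -0.0], [0.0, -0.0, -1.0]]
wrist_force: [-1.7, 1.5, 2.1]
width: 0.697
```

```bash
python3 - <<'E'
from h import *
snap('side','s9')
b=cv2.resize(load('s9')["pixels"][120:240,230:350],None,fx=5,fy=5,interpolation=cv2.INTER_CUBIC)
cv2.imwrite('pics/c11.png',b)
E
```

```text
14.1 [ 0.5445 -0.3053  0.0953] [[-0.9926136885267978, -0.1213179504324676, -0.00014230984009037503], [-0.12131794214279994, 0.9926136975778636, -6.553653778907657e-05], [0.00014920945501683668, -4.7787727561672464e-05, -0.9999999877264358]] F [-1.7397  1.4741  2.0884] w 0.6974266583357714 q [-41.2605  11.4594  -3.4196  75.1247  -0.0082 -48.2287]
```

View pics/c11.png

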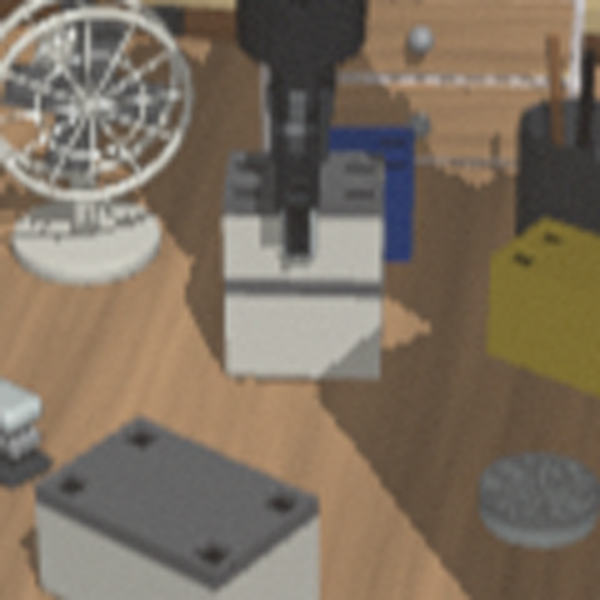

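The side crop shows the tub seated: only a thin grey lid band at row ~288, no gap. Contact came at TCP z 0.095, as expected for feet fully in (0.101 if they had missed). One light press, then I open.

>>> play_rows(steps=[[[0,0,0,0,0,0.5,50],[0,0,0,0,0,0.5,50]]])

```text
t: 14.35
ee_pos: [0.5445, -0.3054, 0.0953]
eef_rot: [[-0.993, -0.121, 0.0], [-0.121, 0.993, -0.0], [-0.0, -0.0, -1.0]]
wrist_force: [-2.6, 1.4, 5.5]
width: 0.695
```

>>> play_rows(steps=[[[0,0,0,0,0,0,61],[0,0,0,0,0,0,64],[0,0,0,0,0,0,70],[0,0,0,0,0,0,78],[0,0,0,0,0,0,78],[0,0,0,0,0,0,78]]])

```text
t: 14.95
ee_pos: [0.5445, -0.3054, 0.0952]
eef_rot: [[-0.993, -0.121, 0.0], [-0.121, 0.993, -0.0], [-0.0, -0.0, -1.0]]
wrist_force: [-0.6, -0.6, -0.1]
width: 0.914
```

```bash
python3 - <<'E'
from h import *
snap('side','s10');snap('wrist','w10')
b=cv2.resize(load('s10')["pixels"][120:240,230:350],None,fx=3.3,fy=3.3,interpolation=cv2.INTER_CUBIC)
a=cv2.resize(load('w10')["pixels"],(528,396))
cv2.imwrite('pics/c12.png',np.hstack([a,b])[:,:800])
E
```

```text
14.95 [ 0.5445 -0.3054  0.0952] [[-0.9926162768832483, -0.12129683857217526, 6.179671540956553e-05], [-0.12129684977419045, 0.9926162502992447, -0.00023211360270786177], [-3.318577773258072e-05, -0.00023789548703936743, -0.9999999711522203]] F [-0.5791 -0.6147 -0.1337] w 0.914342066515855 q [-41.2613  11.4512  -3.437   75.1004  -0.0077 -48.2282]
15.0 [ 0.5445 -0.3053  0.0952] [[-0.9926111683594709, -0.12133862345495885, 8.310295973693114e-05], [-0.1213386376289397, 0.9926111510295683, -0.00019460243739310976], [-5.887613264413789e-05, -0.00020324815266373468, -0.9999999776118945]] F [0.3032 0.2672 0.5415] w 0.9133196292132166 q [-41.2593  11.4512  -3.4365  75.1014  -0.0052 -48.2287]
```

View pics/c12.png

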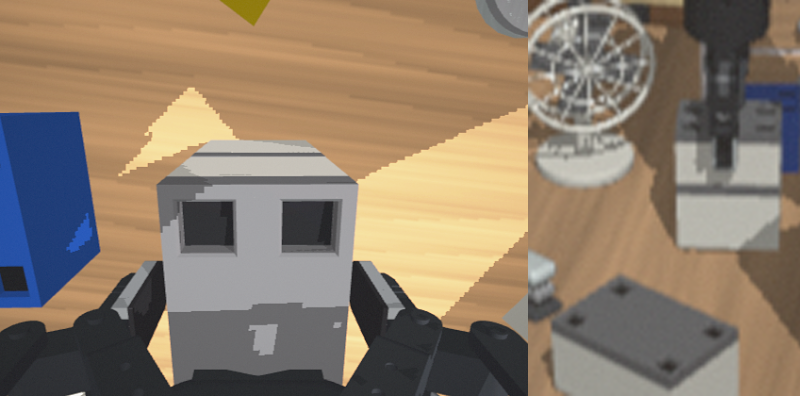

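The tub stands free and flush, with the jaws clear on both sides. Retreating straight up.

>>> play_rows(steps=[[[0,0,0,0,0,-8,78],[0,0,0,0,0,-20,78],[0,0,0,0,0,-35,78],[0,0,0,0,0,-55,78],[0,0,0,0,0,-80,78],[0,0,0,0,0,-105,78],[0,0,0,0,0,-130,78],[0,0,0,0,0,-155,78],[0,0,0,0,0,-165,78],[0,0,0,0,0,-165,78]]])

```text
t: 16.05
ee_pos: [0.5452, -0.3059, 0.2627]
eef_rot: [[-0.993, -0.121, 0.003], [-0.121, 0.993, -0.003], [-0.003, -0.003, -1.0]]
wrist_force: [0.5, -0.2, 0.0]
width: 0.913
```

```bash
python3 - <<'E'
from h import *
snap('scene','sc11');snap('wrist','w11')
a=load('sc11')["pixels"]; w=load('w11')["pixels"]
cv2.imwrite('pics/c13.png',np.hstack([cv2.resize(a[170:310,100:310],(390,260)),cv2.resize(w,(400,300))[:260]]))
E
```

```text
16.05 [ 0.5452 -0.3059  0.2627] [[-0.9926128607204061, -0.12129133269023874, 0.0028497976555118864], [-0.12129896696886448, 0.9926124048503502, -0.0026784976182207387], [-0.0025038659584529434, -0.003004388694938749, -0.9999923521226709]] F [ 0.5171 -0.1628  0.0195] w 0.9125178509106185 q [-41.2593  10.5655  13.0184  92.2289  -0.0077 -48.2262]
16.1 [ 0.5448 -0.3055  0.2608] [[-0.9926082876343022, -0.12135744290685384, 0.0010762763623020138], [-0.12135856206716121, 0.992608185633856, -0.0010436597412369062], [-0.0009416648497638899, -0.001166560660337893, -0.9999988762011368]] F [ 0.6326 -0.041  -0.4301] w 0.9156047800445666 q [-41.2566  10.6147  12.8738  92.1733  -0.0043 -48.2271]
```

View pics/c13.png

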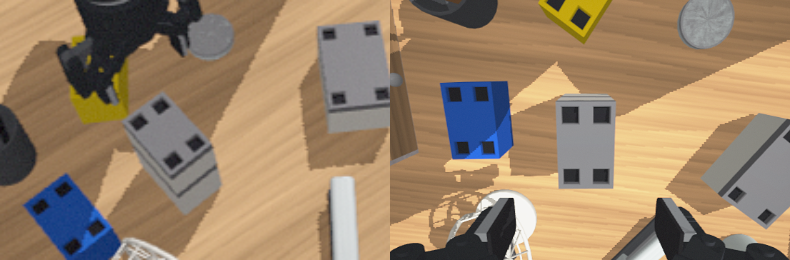

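View pics/sc11.png

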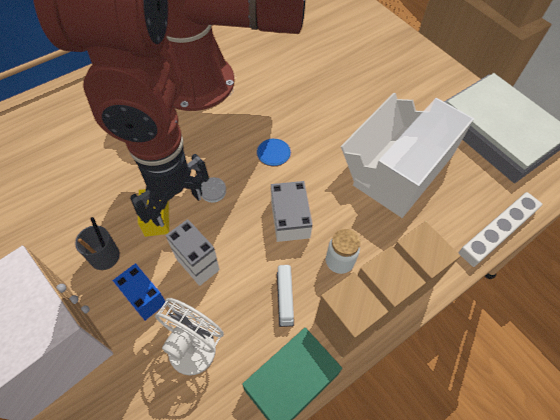

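The lid now stands one tub higher, squarely on the base: wrist-view recesses at crop (570,115), (603,115), (571,176) and (601,176), one column with the base below. Check its height, then go on to the bin.

```bash
python3 - <<'E'
from h import *
c=load('w11')
H=holes(c,(230,140,330,280),70,100,900); print([h[0] for h in H],[round(h[1]) for h in H])
for z in (.129,.135):
    P=[onz(c,h[0],z)[:2] for h in H]
    if len(P)==4: print(z,rectfit(P,66,32))
xb,yh,zb=axes(14.15,.0); O=np.array([.55,.2803,0])
for hx,z in ((-.1,.25),(-.1,.095),(-.017,.095)):
    t=O+xb*hx; t[2]=z; print(t); delta(t,np.c_[-xb,yh,-zb])
E
```

```text
[(295.0, 245.5), (254.0, 245.5), (296.0, 160.5), (252.0, 160.5)] [317, 326, 450, 445]
0.129 (array([ 0.541 , -0.3055]), np.float64(7.3952348267215555), np.float64(0.06501207097041425))
0.135 (array([ 0.5395, -0.3057]), np.float64(7.3952348267215555), np.float64(0.06354449721771929))
[0.453  0.2559 0.25  ]
t 16.15 pos [ 0.5444 -0.3053  0.2596] F [ 0.1375  0.6111 -0.4508] q [-41.2612  10.6477  12.7832  92.1561  -0.0056 -48.228 ]
row: [ 0.0002 -0.0003 -0.1254] [ 22.6 568.    9.7]
[0.453  0.2559 0.095 ]
t 16.15 pos [ 0.5444 -0.3053  0.2596] F [ 0.1375  0.6111 -0.4508] q [-41.2612  10.6477  12.7832  92.1561  -0.0056 -48.228 ]
row: [ 0.0002 -0.0003 -0.1254] [ 22.6 568.  164.7]
[0.5335 0.2761 0.095 ]
t 16.15 pos [ 0.5444 -0.3053  0.2596] F [ 0.1375  0.6111 -0.4508] q [-41.2612  10.6477  12.7832  92.1561  -0.0056 -48.228 ]
row: [ 0.0002 -0.0003 -0.1254] [-59.8 578.4 164.7]
```

>>> play_rows(steps=[[[0,0,-0.02,2,45,0,60],[0,0,-0.04,4,93,0,30],[0,0,-0.06,6,141,0,0],[0,0,-0.08,8,189,0,0],[0,0,-0.1,10,237,0,0],[0,0,-0.12,12,285,0,0],[0,0,-0.125,14,333,0,0],[0,0,-0.125,16,381,0,0],[0,0,-0.125,18,429,0,0],[0,0,-0.125,20,477,0,0],[0,0,-0.125,22,525,5,0],[0,0,-0.125,23,562,10,0]]], squeeze=30)

```text
t: 17.35
ee_pos: [0.4519, 0.2522, 0.2482]
eef_rot: [[-0.969, -0.245, -0.002], [-0.245, 0.969, -0.0], [0.002, 0.0, -1.0]]
wrist_force: [1.1, -0.6, 0.1]
width: 0.003
```

```bash
python3 - <<'E'
from h import *
xb,yh,zb=axes(14.15,.0); O=np.array([.55,.2803,0])
t=O+xb*-.1; t[2]=.095; delta(t,np.c_[-xb,yh,-zb])
E
```

```text
t 17.35 pos [0.4519 0.2522 0.2482] F [ 1.0885 -0.5801  0.0725] q [14.643  -8.2017 -7.5042 90.8095  0.0281  0.442 ]
row: [ 0.0005 -0.002   0.0009] [ -2.3   3.2 153.1]
```

>>> play_rows(steps=[[[0,0,0,0,2,20,0],[0,0,0,0,3,45,0],[0,0,0,0,3,75,0],[0,0,0,0,3,105,0],[0,0,0,0,3,130,0],[0,0,0,0,3,148,0],[0,0,0,0,3,153,0],[0,0,0,0,3,153,0]]])

```text
t: 18.15
ee_pos: [0.4497, 0.2548, 0.0937]
eef_rot: [[-0.969, -0.245, -0.005], [-0.245, 0.969, -0.001], [0.005, 0.0, -1.0]]
wrist_force: [-0.0, -0.0, 0.8]
width: 0.001
```

```bash
python3 - <<'E'
from h import *
snap('side','s12')
xb,yh,zb=axes(14.15,.0); O=np.array([.55,.2803,0])
t=O+xb*-.017; t[2]=.095; delta(t,np.c_[-xb,yh,-zb])
E
```

```text
18.15 [0.4497 0.2548 0.0937] [[-0.9694276026163072, -0.2453340394295685, -0.004618699250852157], [-0.245333447329096, 0.9694384999812677, -0.0007031185470332869], [0.004650043786952245, 0.0004514988819823218, -0.9999890865612179]] F [-0.0423 -0.0353  0.7649] w 0.0010248700720540895 q [ 14.9946  -6.8632 -22.361   74.7682   0.0296   0.7929]
t 18.2 pos [0.4505 0.255  0.0949] F [-0.0267  0.3063  0.2407] q [ 14.992   -6.8988 -22.2677  74.7957   0.0296   0.7949]
row: [ 0.0005 -0.0029  0.0008] [-85.7   0.2  -0.3]
```

View pics/s12.png

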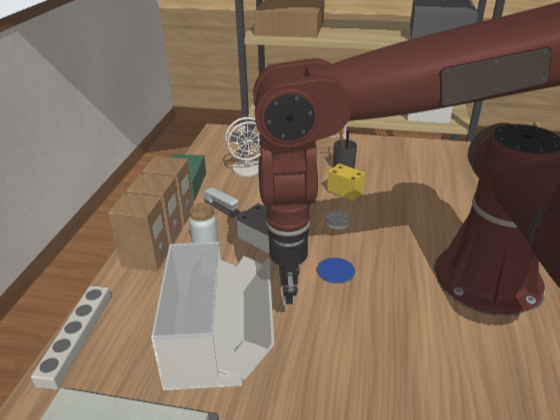

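The closed fingers at (290,285) stand in front of the tilted panel's top edge, which runs (268,258)–(274,344). Pushing along tool −x.

>>> play_rows(steps=[[[0,0,0,-8,0,0,0],[0,0,0,-16,0,0,0],[0,0,0,-22,0,0,0],[0,0,0,-28,0,0,0],[0,0,0,-34,0,0,0],[0,0,0,-40,0,0,0],[0,0,0,-46,0,0,0],[0,0,0,-52,0,0,0],[0,0,0,-58,0,0,0],[0,0,0,-64,0,0,0],[0,0,0,-70,0,0,0],[0,0,0,-74,0,0,0]]])

```text
t: 19.4
ee_pos: [0.5229, 0.2733, 0.0947]
eef_rot: [[-0.969, -0.245, -0.003], [-0.245, 0.969, -0.0], [0.003, 0.0, -1.0]]
wrist_force: [-1.7, -0.0, 0.6]
width: 0.001
```

>>> play_rows(steps=[[[0,0,0,-2,0,0,0],[0,0,0,-4,0,0,0],[0,0,0,-6,0,0,0],[0,0,0,-6,0,0,0]]])

```text
t: 19.8
ee_pos: [0.5289, 0.2748, 0.0947]
eef_rot: [[-0.969, -0.245, -0.002], [-0.245, 0.969, -0.0], [0.002, 0.0, -1.0]]
wrist_force: [-0.8, 0.5, 0.3]
width: -0.004
```

```bash
python3 - <<'E'
from h import *
snap('side','s13')
xb,yh,zb=axes(14.15,.0); O=np.array([.55,.2803,0])
t=O+xb*-.017; t[2]=.095; delta(t,np.c_[-xb,yh,-zb])
E
```

```text
19.8 [0.5289 0.2748 0.0947] [[-0.9694681322866706, -0.245205930311759, -0.00236478763093165], [-0.2452064042001078, 0.9694708922359084, -9.190519486522081e-05], [0.0023151284733151627, 0.0004907619140642167, -0.999997199662527]] F [-0.8487  0.4716  0.3179] w -0.0040754494015738515 q [14.8792  6.8039 -8.5975 74.7309  0.0297  0.6851]
t 19.85 pos [0.5288 0.2747 0.0947] F [ 0.3403 -0.304   0.3331] q [14.8813  6.7888 -8.6142 74.7344  0.0267  0.6842]
row: [ 0.0004 -0.0024  0.0008] [-4.9  0.2 -0.3]
```

View pics/s13.png

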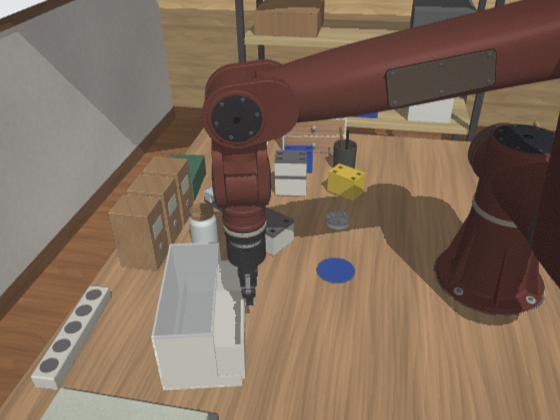

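The panel is almost upright, with its top edge near column 240. I'll continue until I feel the stop.

>>> play_rows(steps=[[[0,0,0,-2,0,0,0],[0,0,0,-4,0,0,0],[0,0,0,-5,0,0,0],[0,0,0,-5,0,0,0]]])

```text
t: 20.25
ee_pos: [0.5323, 0.2757, 0.0947]
eef_rot: [[-0.969, -0.245, -0.005], [-0.245, 0.969, -0.001], [0.006, 0.0, -1.0]]
wrist_force: [-9.2, -3.1, 6.9]
width: 0.002
```

>>> play_rows(steps=[[[0,0,0,-1,0,0,0],[0,0,0,-2,0,0,0],[0,0,0,-2,0,0,0]]])

```text
t: 20.55
ee_pos: [0.5322, 0.2756, 0.0947]
eef_rot: [[-0.969, -0.246, -0.01], [-0.246, 0.969, -0.003], [0.01, -0.0, -1.0]]
wrist_force: [-12.6, -4.6, 8.6]
width: 0.0
```

>>> play_rows(steps=[[[0,0,0,-1,0,0,0],[0,0,0,-2,0,0,0],[0,0,0,-2,0,0,0]]])

```text
t: 20.85
ee_pos: [0.5321, 0.2756, 0.0948]
eef_rot: [[-0.969, -0.246, -0.014], [-0.246, 0.969, -0.004], [0.014, -0.001, -1.0]]
wrist_force: [-12.7, -3.9, 9.4]
width: -0.001
```

The stop is reached: position unchanged, 13 N, finger face about 1 mm from the computed shut face. Backing off and lifting away.

>>> play_rows(steps=[[[0,0,0,5,0,0,0],[0,0,0,20,0,0,0],[0,0,0,45,0,0,0],[0,0,0,70,0,-20,0],[0,0,0,85,0,-60,0],[0,0,0,90,0,-100,0],[0,0,0,90,-30,-140,0],[0,0,0,90,-75,-150,0],[0,0,0,90,-120,-150,0],[0,0,0,90,-150,-150,0],[0,0,0,90,-150,-150,0]]])

```text
t: 21.95
ee_pos: [0.4848, 0.1056, 0.2462]
eef_rot: [[-0.97, -0.242, -0.013], [-0.242, 0.97, -0.005], [0.014, -0.002, -1.0]]
wrist_force: [0.2, -0.2, -0.1]
width: 0.003
```

```bash
python3 - <<'E'
from h import *
snap('scene','sc14');snap('side','s14')
crop(load('sc14'),330,80,490,220,3.5,'c14.png')
crop(load('s14'),150,230,290,400,3.5,'c15.png')
E
```

```text
21.95 [0.4848 0.1056 0.2462] [[-0.9701949540280934, -0.24198509007888092, -0.012843961925412746], [-0.2419397929694099, 0.9702784119308764, -0.004993988267487001], [0.013670689680650857, -0.0017376767284500395, -0.9999050418530965]] F [ 0.2354 -0.1574 -0.1158] w 0.0034021790743218837 q [ -2.6545 -11.1116 -10.319   91.5145  -0.3199 -16.6556]
22.0 [0.4843 0.1072 0.2462] [[-0.9699713245432086, -0.24285347799712598, -0.013334833654493653], [-0.2428185010160027, 0.9700626156895353, -0.004206804715976826], [0.013957260771192649, -0.0008425356231687633, -0.999902237724013]] F [0.0811 0.7919 0.0826] w 0.0016654377222877633 q [ -2.4925 -11.1097 -10.3216  91.541   -0.274  -16.5454]
```

View pics/sc14.png

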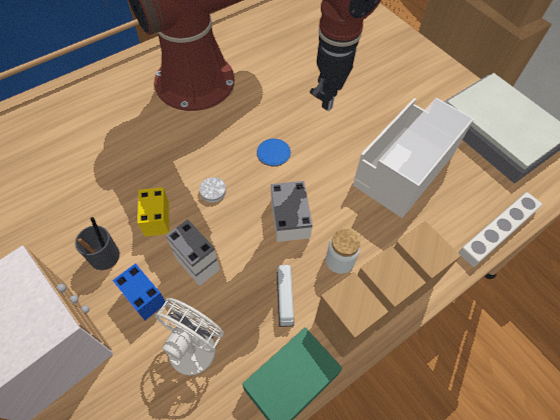

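View pics/s14.png

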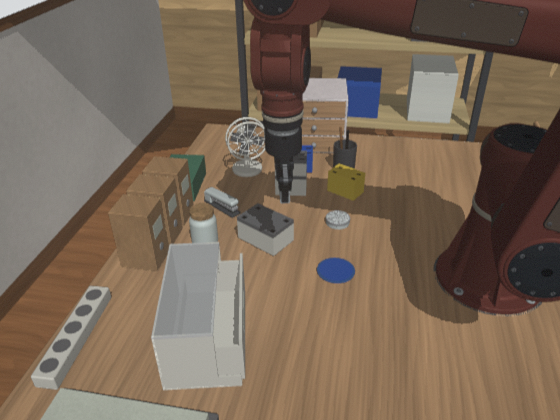

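View pics/c14.png

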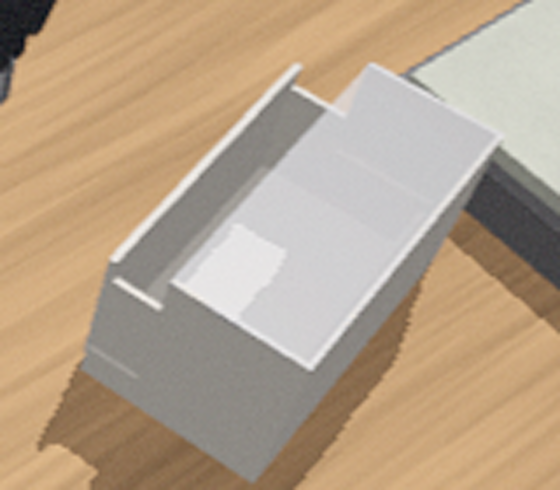

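View pics/c15.png

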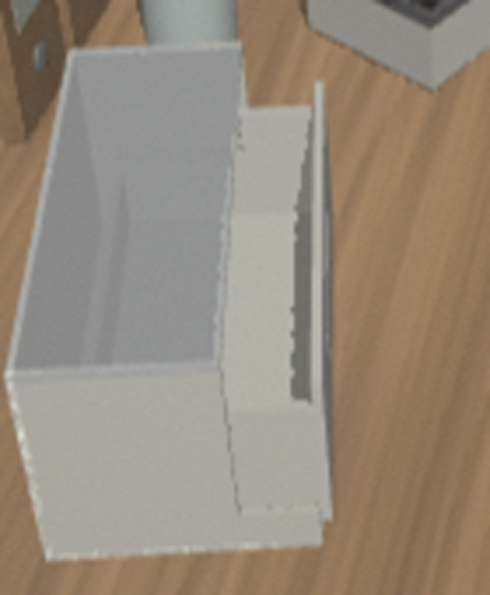

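```bash
python3 - <<'E'
from h import *
sc=load("sc14");si=load("s14")
S=lambda x,y:(330+x/3.5,80+y/3.5); D=lambda x,y:(150+x/3.5,230+y/3.5)
X,e=tri(sc,S(111,261),si,D(323,82)); print("outer top -y",X,e)
xb,yh,zb=axes(14.15,0);O=np.array([.55,.2803,0]); d=X-O; print("h",d@xb,d@yh,d[2])
for t in (0,.02,.05,.1):
    xt,y,zt=axes(14.15,t); P=O+[0,0,.008]+zt*.115-xt*.006-y*.125; print(t,P,proj(sc,P),proj(si,P))
print("measured",S(111,261),D(323,82))
c=holes(sc,(165,215,225,285),70,15,300);print([h[0] for h in c]);
crop(sc,150,200,240,300,6,'c16.png')
E
```

```text
outer top -y [0.5741 0.1585 0.1212] 0.005140003678157654
h -0.006414447603796756 -0.12395488596139143 0.1211569309493451
0 [0.5747 0.1576 0.123 ] [360.8291 153.9354] [240.9619 252.8334]
0.02 [0.5725 0.1571 0.1229] [360.0484 153.4852] [241.9853 252.8352]
0.05 [0.5692 0.1562 0.1226] [358.8759 152.8342] [243.5189 252.8678]
0.1 [0.5636 0.1548 0.1218] [356.9213 151.8155] [246.0672 253.0012]
measured (361.7142857142857, 154.57142857142856) (242.28571428571428, 253.42857142857142)
[(192.8600311279297, 255.9800262451172), (204.6999969482422, 247.1000213623047), (174.11538696289062, 235.423095703125), (186.25, 227.25001525878906)]
```

View pics/c16.png

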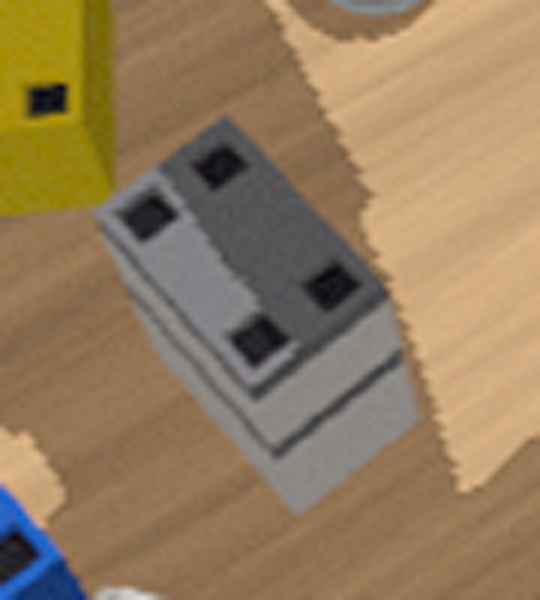

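The bin edge measures x −6.4 mm, z 121 mm, against −6 and 123 for shut. The stack is flush with no gap. Handing in.

>>> play_rows(steps=[[[0,0,0,0,0,0,0],[0,0,0,0,0,0,0],[0,0,0,0,0,0,0]]])

```text
t: 22.35
ee_pos: [0.4838, 0.109, 0.2462]
eef_rot: [[-0.969, -0.246, -0.014], [-0.246, 0.969, -0.004], [0.014, -0.001, -1.0]]
wrist_force: [-0.0, -1.2, -0.1]
width: -0.001
```

```bash
python3 -c "
from workcell import ctrl
print(ctrl.sign_off())"
```

```text
the job is handed in; nothing more can be done
None
```

The lidded tub now sits on the lid of the matching grey tub, and the tilt-out bin is shut. I handed the job in at about 22 s of the 64 s allowed. I took the tub out along the bin's own slope with a half-turned grasp, because joint 6 was at its limit the other way round. I set it down, let go, then pushed the panel until it met its stop at about 13 N.

- **Stack:** contact came at TCP height 0.095 m, where all four feet are fully in; it would have been about 0.101 m had they missed. The pictures taken afterwards show the tub flush, with no gap.
- **Bin:** the panel's top edge measured 6.4 mm in front of the housing's front edge and 121 mm above the deck, against 6 and 123 mm for fully shut. That is within the calibration error.
- **Other objects:** in the last pictures the larger tub and the other things look unmoved; I judged this by eye only.
- **Disagreement:** the side camera placed the base tub about 6 mm away from where the scene and wrist cameras did. I relied on the wrist measurements, and the scene camera agreed with them to about 1 mm for the final alignment.

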